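# Heft the spawn jars and hold up the full one

### The arm

A 7-joint arm with a two-finger parallel gripper is mounted at the origin on the work surface. World frame = base frame: x ahead of the robot, y to its left, z up, the work surface at z = 0. Lengths are in m, angles in rad, forces in N, time in s.
With the tool pointing down it reaches from about 0.425 to 0.875 m from the base axis. Payload 9.9 kg.
Tool frame: the origin (TCP) lies on the centre line of the jaws, within the pads' length; the fingertips stand manip.tips_ahead ahead of it and the grasp point (between the pads) lies 5 mm behind it (manip.tips_ahead is the distance from the TCP to the fingertips, in m); z points along the fingers, y is the direction in which the jaws open and shut (so a half turn about z gives the same grasp; the last joint's range is limited). The gripper opens to 85 mm and grips with 20 to 120 N. Pads are 22 mm wide; open, the fingers measure 114 mm over their backs; the gripper's body (76 mm by 85 mm) begins 54 mm behind the grasp point. The pads swing forward as they close: fully open they stand 13 mm farther back than shut.
Start: joints at [-1.287, 0.576, 0.025, 1.437, -0.015, 1.129, -0.057], TCP at [0.243, 0.63, 0.245] pointing down, gripper open.
Joint ranges: [-2.76, 2.76], [-0.34, 2.15], [-1.52, 1.57], [0.19, 2.46], [-1.09, 4.23], [0.17, 1.99], [-2.82, 2.82]. Speed limits (rad/s): [2.22, 2.22, 3.01, 3.01, 3.14, 3.14, 3.14].

### API

Orientations are given as a unit quaternion [x, y, z, w].
In Python, from workcell import manip, get_image, models gives the robot as it stands. The module is installed in compiled form; this text tells all that it offers.
- The arm moves only by the tool carry_out, never from a script. Its argument "deltas" is a list of rows, each an object with "offset": the shift along the tool's x, y, z in cm, a list of three; "twist": the turn, a rotation vector about the tool's x, y, z in rad, a list of three; "claw": the opening, from -1 (shut) to 1 (fully open). A call has 1 to 5 rows; each row shifts and turns the pose as measured when the row begins, along the tool's axes as they then stand; what a row does not reach is not made up. A row lasts 1/12 s, in which the tool goes at most 41.7 mm and 7.16 degrees, less where a joint would pass 70% of its speed; a pose out of reach is approached as far as the arm can. A call is refused whole if a number of a shift passes 4.17 or a number of a turn 0.125, either way. A call with a gripper value outside its range is refused whole. The fingers move at their own pace and stop on an object; "squeeze" is the grip in N (left out, the last holds). Time passes only in rows, so rows that do not move let the fingers close. It gives the time, the measured TCP pose, the force and the opening at its end, in the units of the state.
- manip.sense(): the state, without advancing time (a new reading comes with each control period).
- get_image(name): name is "scene" or "side" or "wrist"; returns a dict with "image" (400x640x3 uint8, red, green, blue), "intrinsics" (3x3 intrinsics, pixels), "R" (3x3) and "t" (3): a world point X has camera coordinates R X + t. Camera axes: x right, y down, z forward; pixel columns grow to the right and rows downward; lengths in m; the calibration is good to about 2 mm. A picture is of the moment at which its call begins. There is no depth.
- manip.hand_in(): hands the job in, once; it reports no verdict.
Trained networks look in the newest picture that a camera, given by its name, has taken for a name from the list of things; names that differ only in an ending like _2 or _b are one class to them, and where a whole thing is asked for, a point or a joint stands for the part that bears it (a point fixed in the world has none). Each returns a list of dicts, best first, with "confidence" (0 to 1); they miss things now and then, are a little off and sometimes report something else, mostly with a low value. They report only what shows in the picture. A call takes as long as a camera call. They do not tell look-alikes from the thing itself.
- models.trace(camera, query): "mask" (400x640 bool, what is visible of it) and "xy" ([column, row] in pixels, amid what is visible of it).
The state is a dict: "t": time; "joint_positions": joint angles; "joint_velocities": joint speeds; "effort": joint torques, N m; "eef_pos": TCP position; "eef_rot": TCP orientation; "wrist_force": force on the tool from outside, world axes, zero at the start; "moment": the same for the moment, N m; "width": opening from 0.0 (shut) to 1.0 (fully open).
Only numpy, scipy, OpenCV 4.12 (cv2) and the standard library are available. Lean on these libraries where they do the work, as an engineer would, in place of code of your own. Each camera call takes 0.05 s, during which the arm holds its last target.

### The job

One of the three closed white jars in the tray was filled to the top and is clearly the heaviest, which only shows by its weight. Working from the robot's left to its right, lift each jar a few centimetres straight up out of its seat and pause to feel its weight, and stand each of the lighter ones back in its seat without dropping it; then hold the heaviest up, upright and still, with its underside at least 10 cm above the bench, and finish while still holding it. Leave everything else on the bench where it is.

Things in the scene. Friction and masses are not known exactly. Their poses are not given: they have to be found in the camera images.
- jar_a: one of three like closed jars: white body 76 mm across up to 92 mm, sloping shoulder, neck 38 mm across from 116 mm, red collar 42 mm, black cap 48 mm across from 136 mm to the top at 166 mm, to grip from above. Origin: centre of the underside, z up. Its letter tells neither seat nor weight; seats are redrawn each time. The full jar weighs 0.55 to 0.7 kg, the other two 0.25 to 0.36 kg each.
- jar_b: one of three like closed jars: white body 76 mm across up to 92 mm, sloping shoulder, neck 38 mm across from 116 mm, red collar 42 mm, black cap 48 mm across from 136 mm to the top at 166 mm, to grip from above. Origin: centre of the underside, z up. Its letter tells neither seat nor weight; seats are redrawn each time. The full jar weighs 0.55 to 0.7 kg, the other two 0.25 to 0.36 kg each.
- jar_c: one of three like closed jars: white body 76 mm across up to 92 mm, sloping shoulder, neck 38 mm across from 116 mm, red collar 42 mm, black cap 48 mm across from 136 mm to the top at 166 mm, to grip from above. Origin: centre of the underside, z up. Its letter tells neither seat nor weight; seats are redrawn each time. The full jar weighs 0.55 to 0.7 kg, the other two 0.25 to 0.36 kg each.
- seat_left (a point): the left seat of the tray as the robot looks at it (its +y end): a round recess 86 mm across and 12 mm deep; this point is the centre of its floor, 4 mm above the bench. A jar stands in it at the start, its underside on the floor, within a few mm of the centre.
- seat_middle (a point): the middle seat of the tray as the robot looks at it (in the middle): a round recess 86 mm across and 12 mm deep; this point is the centre of its floor, 4 mm above the bench. A jar stands in it at the start, its underside on the floor, within a few mm of the centre.
- seat_right (a point): the right seat of the tray as the robot looks at it (its -y end): a round recess 86 mm across and 12 mm deep; this point is the centre of its floor, 4 mm above the bench. A jar stands in it at the start, its underside on the floor, within a few mm of the centre.
- tray: low cream plastic tray fixed to the bench, 130 mm (its x) by 412 mm (its y), 16 mm high, with end strips 22 mm high; three seats in a row along its y, 125 mm apart. Origin at the centre of its underside, on the bench. Turned up to 0.35 rad either way.
- spare_cap: bystander: loose black jar cap, 48 mm across, 30 mm high, lying on the bench beyond the tray; origin at the centre of its underside
- scoop: bystander: spoon-shaped scoop with a wooden handle, about 180 mm long, lying on the bench beyond the tray; origin under its middle, x along it
- spray_bottle: bystander: clear bottle with a blue cap, 64 mm across, 150 mm tall; origin at the centre of its underside
- tape_roll: bystander: roll of red tape lying flat, 90 mm across, 24 mm high; origin at the centre of its underside
- steel_bowl: bystander: small steel bowl, 110 mm across, 40 mm high; origin at the centre of its underside
Mind the look-alikes: they are no part of the job. Leave any green or orange look-alike of the jar_b alone. What is shaped like the jar_c but orange is not meant.

How it is judged:
By the outcome, as a careful person would: the job done as asked, in the order asked, and still so for the second after the job is handed in, while the arm keeps its last pose, push and grip.
It also fails if it takes over 64 s, if anything falls off the work surface, if the arm or the gripper's body presses on something with over 40 N, if the wrist force passes 120 N, or if a joint passes its speed limit or range.

## Working session

There is one attempt and no reset: what is moved stays moved. The work goes in short steps, Python scripts to look and compute and a tool call to move; the robot and the scene stay as the last step left them, time stands still between calls to the robot, and variables do not carry over. Pictures are saved under pics/ and viewed, and the job is handed in when it is done.

Besides the shell and the picture viewer there is one more tool, called after "Call:" as name(argument=value, ...), one argument or row to a line, values as JSON. carry_out: Moves the arm, as the interface text tells. Its arguments: {"type":"object","properties":{"deltas":{"type":"array"},"squeeze":{"type":"number"}},"required":["deltas"]}

```bash
mkdir -p pics
python3 - <<'E'
from workcell import manip, get_image, models
import cv2, numpy as np
s=manip.sense(); print({k:np.round(v,3).tolist() for k,v in s.items()}, manip.tips_ahead)
for c in ("scene","side"):
    d=get_image(c); cv2.imwrite(f"pics/{c}0.png",d["image"][:,:,::-1])
    print(c,d["intrinsics"],d["R"],d["t"])
    for q in("jar_a","tray"):
        for r in models.trace(c,q): print(c,q,r["confidence"],r["xy"],r["mask"].sum())
E
```

```text
{'t': 0.0, 'joint_positions': [-1.287, 0.577, 0.025, 1.438, -0.015, 1.129, -0.057], 'joint_velocities': [0.002, 0.002, -0.001, -0.001, -0.001, -0.0, -0.0], 'effort': [0.001, -76.576, 2.251, -28.595, 0.015, 0.013, 0.0], 'eef_pos': [0.243, 0.629, 0.244], 'eef_rot': [0.183, 0.983, -0.001, -0.0], 'wrist_force': [-0.462, -0.236, 0.277], 'moment': [-0.034, 0.042, 0.08], 'width': 0.996} 0.014
scene [[390.65452398   0.         326.24203035]
 [  0.         390.65452398 202.64933095]
 [  0.           0.           1.        ]] [[-0.85149374  0.52407016  0.01757489]
 [ 0.3003267   0.51488847 -0.80292823]
 [-0.42983983 -0.67841015 -0.59581657]] [ 0.44526768 -0.14430925  1.21771129]
scene jar_a 0.85 [360.2, 221.0] 2308
scene jar_a 0.76 [315.3, 200.5] 1909
scene jar_a 0.63 [425.9, 207.1] 2010
scene jar_a 0.6 [404.5, 282.2] 3154
scene jar_a 0.56 [278.3, 175.5] 1708
scene tray 0.65 [326.8, 237.2] 3775
side [[454.18541438   0.         322.8290791 ]
 [  0.         454.18541438 199.54899719]
 [  0.           0.           1.        ]] [[ 0.89159953 -0.45245451 -0.0183083 ]
 [-0.26971953 -0.49815951 -0.82406825]
 [ 0.36373294  0.73967697 -0.5661946 ]] [-0.47194062  0.174201    1.27927365]
side jar_a 0.79 [307.4, 163.4] 888
side jar_a 0.73 [356.1, 194.8] 1069
side jar_a 0.71 [330.5, 181.9] 937
side jar_a 0.69 [287.7, 143.8] 663
side jar_a 0.64 [255.9, 171.5] 701
side jar_a 0.56 [271.2, 206.9] 1185
side tray 0.68 [337.2, 207.9] 1590
```

View pics/scene0.png

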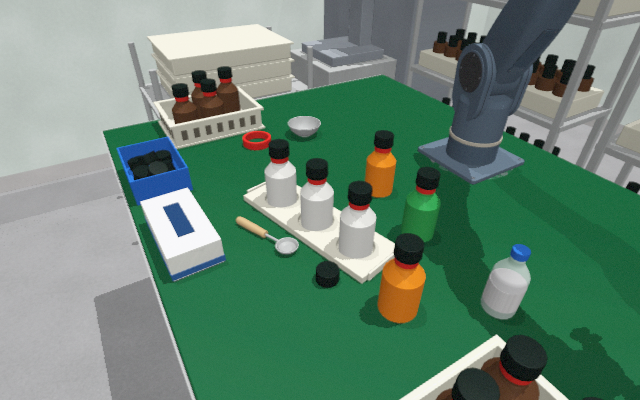

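View pics/side0.png

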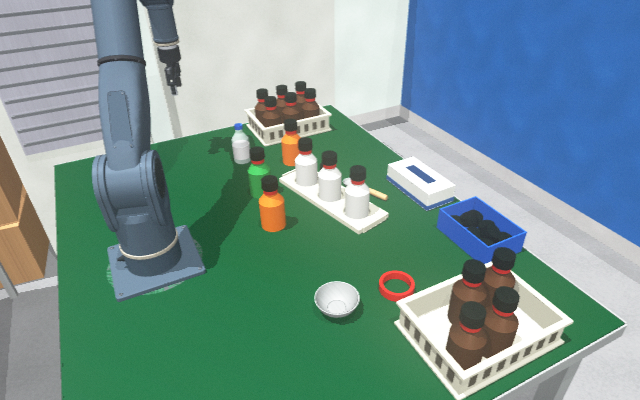

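Both views show three white jars in the tray. The caps in the scene view are at about (279,150), (317,170) and (360,192). In the side view they are at about (305,145), (329,160) and (357,175). Orange and green look-alikes stand on the robot's side of the tray.

```bash
cat > h.py <<'E'
import cv2, numpy as np
from workcell import manip, get_image, models
from scipy.optimize import least_squares
def capblob(img,seed,r=22):
    g=img.max(2).astype(int); m=(g<60).astype(np.uint8)
    n,l,st,ce=cv2.connectedComponentsWithStats(m)
    d=[(np.hypot(*(ce[i]-seed)),i) for i in range(1,n) if st[i,4]>40]
    i=min(d)[1]; return l==i, st[i]
def sil(d,x,y,z0,h0=.136,h1=.166,r=.024):
    a=np.linspace(0,2*np.pi,40)
    P=np.array([[x+r*np.cos(t),y+r*np.sin(t),z0+h] for h in(h0,h1) for t in a])
    c=P@d["R"].T+d["t"]; uv=c@d["intrinsics"].T; return uv[:,:2]/uv[:,2:]
def proj(d,P):
    c=np.atleast_2d(P)@d["R"].T+d["t"]; uv=c@d["intrinsics"].T; return uv[:,:2]/uv[:,2:]
E
python3 - <<'E'
from h import *
D={c:get_image(c) for c in("scene","side")}
S=[((279,150),(357,175)),((317,170),(329,160)),((360,192),(305,145))]
for s in S:
    obs=[]
    for c,p in zip(D,s):
        m,st=capblob(D[c]["image"],np.array(p)); x,y,w,h=st[:4]; obs.append([x,y,x+w-1,y+h-1]); print(c,st)
    def f(v):
        o=[]
        for c,b in zip(D,obs):
            uv=sil(D[c],v[0],v[1],v[2]); lo=uv.min(0)-.0;hi=uv.max(0)
            o+=[lo[0]-b[0]+0,lo[1]-b[1],hi[0]-b[2]-.5,hi[1]-b[3]-.5]
        return np.array(o)
    r=least_squares(f,[.6,.0,.004]); print(r.x.round(4),r.fun.round(1))
    r=least_squares(lambda v:f([*v,.004]),[.6,.0]); print(r.x.round(4),r.fun.round(1))
# look-alikes
for s in [((383,140),(269,184)),((427,180),(258,156)),((408,250),(291,127))]:
    def f(v): return np.concatenate([proj(D[c],[v[0],v[1],v[2]])[0]-p for c,p in zip(D,s)])
    r=least_squares(f,[.5,0,.15]); print("look",r.x.round(3),r.fun.round(1))
E
```

```text
scene [269 139  20  20 354]
side [479 227  21  17 125]
[ 0.6573 -0.4006 -0.0827] [-60.1 -14.2 -61.6 -17.3 -53.3  16.  -53.6  20.4]
[ 0.6298 -0.4334] [-59.3 -47.3 -60.5 -50.7 -50.2  -0.2 -48.8   5.5]
scene [306 158  22  22 416]
side [155 158  10  40 230]
[ 0.2709 -0.0332 -0.0454] [ 84.  -25.1  81.8 -28.3  82.4  43.2  91.   22.1]
[ 0.2695 -0.0458] [ 83.6 -43.7  81.7 -47.   81.1  31.   90.3  10.3]
scene [348 181  24  25 508]
side [155 158  10  40 230]
[ 0.253   0.0545 -0.0917] [ 66.  -21.   62.8 -26.3  69.4  42.8  77.2  20.6]
[0.2664 0.0452] [ 65.3 -54.   63.2 -58.9  70.2  16.4  78.7  -5.6]
look [ 0.358 -0.001  0.149] [ 0.5 -0.1  0.6  0.2]
look [0.388 0.186 0.145] [-0.5  0.2 -0.7 -0.3]
look [0.568 0.332 0.145] [-0.3  0.1 -0.7 -0.2]
```

Run:
```python
from h import *
D={c:get_image(c) for c in("scene","side")}
S=[((279,150),(357,175)),((317,170),(329,160)),((360,192),(305,145))]
im=D["side"]["image"]; cv2.imwrite("pics/sidecrop.png",cv2.resize(im[120:240,230:400],None,fx=4.5,fy=4.5,interpolation=0)[:,:,::-1])
print(im[165:200:2,357])
def blob(img,p,r):
    x0,y0=p[0]-r,p[1]-r
    w=img[y0:y0+2*r,x0:x0+2*r].astype(int)
    m=((w.max(2)<75)&(w.max(2)-w.min(2)<25)).astype(np.uint8)
    n,l,st,ce=cv2.connectedComponentsWithStats(m,connectivity=4)
    i=1+np.argmax(st[1:,4]); x,y,ww,h=st[i][:4]; print(p,st[i]); return [x+x0,y+y0,x+x0+ww,y+y0+h]
R=[]
for s in S:
    obs=[blob(D[c]["image"],p,r) for c,p,r in zip(D,s,(18,14))]
    def f(v):
        o=[]
        for c,b in zip(D,obs):
            uv=sil(D[c],v[0],v[1],v[2])+.5; lo=uv.min(0);hi=uv.max(0)
            o+=[lo[0]-b[0],lo[1]-b[1],hi[0]-b[2],hi[1]-b[3]]
        return np.array(o)
    r=least_squares(f,[.6,.1,.004],loss="soft_l1"); print(r.x.round(4),r.fun.round(1))
    r=least_squares(lambda v:f([*v,.004]),[.6,.1],loss="soft_l1"); print(r.x.round(4),r.fun.round(1)); R.append(r.x)
R=np.array(R); print(np.diff(R,axis=0),np.linalg.norm(np.diff(R,axis=0),axis=1),np.arctan2(-(R[2]-R[0])[0],(R[2]-R[0])[1]), np.linalg.norm(R,axis=1))
```

```text
[[ 73  86  75]
 [ 71  78  72]
 [ 73  81  74]
 [ 75  82  74]
 [ 68  73  65]
 [ 72  75  68]
 [ 71  74  69]
 [ 69  76  65]
 [118  75  67]
 [199  82  73]
 [215 214 204]
 [253 253 252]
 [255 255 255]
 [255 255 255]
 [255 255 255]
 [255 255 255]
 [232 233 229]
 [228 229 225]]
(279, 150) [  8   8  20  19 337]
(357, 175) [16 11  6  8 24]
[ 0.6043 -0.0892 -0.0026] [-0.5 -0.9  0.4  1.  -8.6 -2.9  1.8  6.2]
[ 0.6089 -0.0792] [-0.7 -1.3  0.5  0.9 -8.9 -6.6  1.4  2.3]
(317, 170) [  7   6  22  22 402]
(329, 160) [ 7 10 15  9 87]
[0.5728 0.0355 0.    ] [ 0.  -0.6  0.1  0.6 -0.  -2.8  0.3  4.1]
[0.5758 0.0408] [-0.  -0.8  0.3  0.6  0.  -4.8  0.4  2. ]
(360, 192) [  6   7  24  25 496]
(305, 145) [  8  10  13  10 103]
[0.5469 0.1603 0.0011] [-0.5 -0.5  0.4  0.5 -1.  -2.   0.8  2.8]
[0.5492 0.1633] [-0.5 -0.7  0.6  0.5 -0.8 -3.2  0.9  1.5]
[[-0.03309694  0.11996915]
 [-0.02668506  0.12251973]] [0.12445081 0.12539209] 0.24171484355593026 [0.61405997 0.57728517 0.57293152]
```

View pics/sidecrop.png

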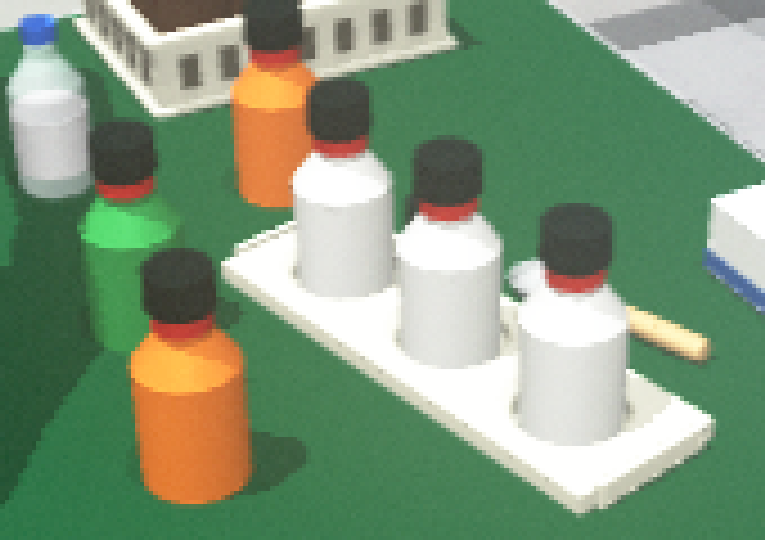

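```bash
cat >> h.py <<'E'
def blob(img,p,r,th):
    x0,y0=p[0]-r,p[1]-r
    w=img[y0:y0+2*r,x0:x0+2*r].astype(int)
    m=((w.max(2)<th)&(w.max(2)-w.min(2)<28)).astype(np.uint8)
    n,l,st,ce=cv2.connectedComponentsWithStats(m,connectivity=4)
    i=1+np.argmax(st[1:,4]); x,y,ww,h=st[i][:4]; print(p,st[i]); return [x+x0,y+y0,x+x0+ww,y+y0+h]
def fit(D,s,rs=(18,14),ths=(75,110)):
    obs=[blob(D[c]["image"],p,r,t) for c,p,r,t in zip(D,s,rs,ths)]
    def f(v):
        o=[]
        for c,b in zip(D,obs):
            uv=sil(D[c],v[0],v[1],v[2])+.5; lo=uv.min(0);hi=uv.max(0)
            o+=[lo[0]-b[0],lo[1]-b[1],hi[0]-b[2],hi[1]-b[3]]
        return np.array(o)
    r=least_squares(f,[.6,.1,.004],loss="soft_l1"); print(r.x.round(4),r.fun.round(1))
    r=least_squares(lambda v:f([*v,.004]),[.6,.1],loss="soft_l1"); print(r.x.round(4),r.fun.round(1)); return r.x
E
python3 - <<'E'
from h import *
D={c:get_image(c) for c in("scene","side")}
S=[((279,150),(357,175)),((317,170),(329,160)),((360,192),(305,145))]
R=np.array([fit(D,s) for s in S])
print(np.diff(R,axis=0),np.linalg.norm(np.diff(R,axis=0),axis=1),np.arctan2(-(R[2]-R[0])[0],(R[2]-R[0])[1]), np.linalg.norm(R,axis=1))
from scipy.spatial.transform import Rotation
print(Rotation.from_quat(manip.sense()["eef_rot"]).as_matrix().round(3))
E
```

```text
(279, 150) [  7   7  21  20 347]
(357, 175) [  7   4  16  16 227]
[ 0.61   -0.0776  0.0059] [ 0.1 -0.6  0.4  0.7  0.1 -0.5  0.5  0.5]
[ 0.6099 -0.0781] [ 0.1 -0.   0.4  1.2  0.2  0.1  0.5  1.1]
(317, 170) [  7   6  22  22 414]
(329, 160) [  5   5  17  19 215]
[0.5726 0.0364 0.0006] [ 0.3 -0.7  0.4  0.5  1.8  2.   0.1 -1.2]
[0.5746 0.0398] [ 0.3 -1.1  0.5  0.2  1.8  0.4  0.2 -2.7]
(360, 192) [  6   7  24  25 500]
(305, 145) [  8   6  14  14 165]
[0.5516 0.166  0.0063] [-0.8 -0.7  0.5  0.6 -0.5 -0.3  0.2  0.4]
[0.5506 0.1647] [-0.8 -0.2  0.4  1.1 -0.6  0.5  0.1  1.2]
[[-0.03525577  0.11787964]
 [-0.02402661  0.12488725]] [0.12303893 0.12717745] 0.2395073839753445 [0.61484588 0.57599316 0.57469685]
[[-0.933  0.36  -0.   ]
 [ 0.36   0.933  0.   ]
 [ 0.     0.    -1.   ]]
```

Call:
carry_out(
  deltas=[
    {"offset": [-3.2,-2.3,0],"twist": [0,0,0],"claw": 1},
    {"offset": [-3.2,-2.3,0],"twist": [0,0,0],"claw": 1},
    {"offset": [-3.2,-2.3,0],"twist": [0,0,0],"claw": 1},
    {"offset": [-3.2,-2.3,0],"twist": [0,0,0],"claw": 1},
    {"offset": [-3.2,-2.3,0],"twist": [0,0,0],"claw": 1},
  ],
)

```text
t: 1.02
eef_pos: [0.3454, 0.4689, 0.2428]
eef_rot: [0.174, 0.985, 0.002, -0.003]
wrist_force: [1.1, 0.7, -0.0]
width: 0.999
```

Call:
carry_out(
  deltas=[
    {"offset": [-3.2,-2.3,0],"twist": [0,0,0],"claw": 1},
    {"offset": [-3.2,-2.3,0],"twist": [0,0,0],"claw": 1},
    {"offset": [-3.2,-2.3,0],"twist": [0,0,0],"claw": 1},
    {"offset": [-3.2,-2.3,0],"twist": [0,0,0],"claw": 1},
    {"offset": [-3.2,-2.3,0],"twist": [0,0,0],"claw": 1},
  ],
)

```text
t: 1.43
eef_pos: [0.4602, 0.2977, 0.2428]
eef_rot: [0.173, 0.985, 0.003, -0.002]
wrist_force: [0.5, 0.8, -0.0]
width: 1.001
```

Call:
carry_out(
  deltas=[
    {"offset": [-3.2,-2.3,0],"twist": [0,0,0],"claw": 1},
    {"offset": [-3.2,-2.3,0],"twist": [0,0,0],"claw": 1},
    {"offset": [-3.2,-2.3,0],"twist": [0,0,0],"claw": 1},
    {"offset": [-2.5,-2.0,0],"twist": [0,0,0],"claw": 1},
    {"offset": [0,0,0],"twist": [0,0,0],"claw": 1},
  ],
)

```text
t: 1.85
eef_pos: [0.5511, 0.1565, 0.2433]
eef_rot: [0.179, 0.984, 0.002, 0.001]
wrist_force: [-0.6, -1.1, -0.7]
width: 1.001
```

```bash
cat >> h.py <<'E'
from scipy.spatial.transform import Rotation
def go(target,rz=0.0):
    """offset in tool axes in cm; tilt correction rotvec to point straight down with tool-y azimuth kept"""
    s=manip.sense(); M=Rotation.from_quat(s["eef_rot"]).as_matrix()
    d=M.T@(np.array(target)-s["eef_pos"])*100
    a=np.arctan2(M[0,1],M[1,1])  # azimuth of tool y
    T=np.array([[-np.cos(a),np.sin(a),0],[np.sin(a),np.cos(a),0],[0,0,-1]])
    rv=Rotation.from_matrix(M.T@T).as_rotvec()
    print("t",round(s["t"],2),"pos",np.round(s["eef_pos"],4),"az",round(a,3),"off cm",d.round(2),"tilt fix",rv.round(4),"F",np.round(s["wrist_force"],2),"w",round(float(s["width"]),3))
E
python3 - <<'E'
from h import *
go([.550,.164,.243])
d=get_image("wrist"); cv2.imwrite("pics/w1.png",d["image"][:,:,::-1])
for p in [(.550,.164),(.578,.042),(.609,-.079)]: print(proj(d,[[*p,.17],[*p,.14]]).round(1))
print(-d["R"].T@d["t"])
E
```

```text
t 1.85 pos [0.5511 0.1565 0.2433] az 0.359 off cm [0.37 0.66 0.03] tilt fix [ 0.0049  0.0011 -0.    ] F [-0.58 -1.13 -0.71] w 1.001
[[328.  216.9]
 [326.7 204. ]]
[[190.3 302.5]
 [204.1 281.3]]
[[ 77.5 376.9]
 [101.7 349.8]]
[0.47902055 0.18277675 0.37225149]
```

View pics/w1.png

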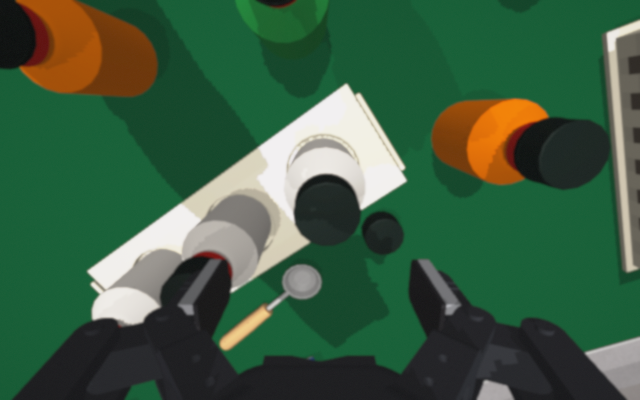

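The wrist view shows the left cap, at about cols 293–361 and rows 174–245, and the prediction agrees with that. I'll refine the position with all three cameras.

```bash
cat >> h.py <<'E'
def wfit(p0,z0=.004,seed=None,r=60,th=70,h0=.136):
    d=get_image("wrist"); img=d["image"]
    c=proj(d,[[*p0,z0+.155]])[0] if seed is None else np.array(seed)
    g=img.astype(int); m=((g.max(2)<th)&(g.max(2)-g.min(2)<22)).astype(np.uint8)
    m=cv2.morphologyEx(m,cv2.MORPH_OPEN,np.ones((3,3),np.uint8))
    n,l,st,ce=cv2.connectedComponentsWithStats(m,connectivity=4)
    i=l[int(c[1]),int(c[0])]; x,y,w,h=st[i][:4]; b=[x,y,x+w,y+h]; print("blob",i,st[i])
    def f(v):
        uv=sil(d,v[0],v[1],z0,h0)+.5; lo=uv.min(0);hi=uv.max(0)
        return np.array([lo[0]-b[0],hi[0]-b[2],hi[1]-b[3],lo[1]-b[1]])
    q=least_squares(f,p0,loss="soft_l1"); print("wrist fit",q.x.round(4),q.fun.round(1)); return d,q.x
E
python3 - <<'E'
from h import *
wfit((.55,.164))
go([.55,.164,.15])
E
```

```text
blob 8 [ 292  178   65   70 3583]
wrist fit [0.5489 0.1639] [-1.9  1.9  2.5 -1.6]
t 1.95 pos [0.5485 0.1623 0.2431] az 0.354 off cm [-0.1   0.15  9.31] tilt fix [ 0.0072 -0.0018  0.    ] F [-0.16  0.33 -0.02] w 0.997
```

Call:
carry_out(
  deltas=[
    {"offset": [-0.05,0.15,2.5],"twist": [0.007,0,0],"claw": 1},
    {"offset": [0,0,2.5],"twist": [0,0,0],"claw": 1},
    {"offset": [0,0,2],"twist": [0,0,0],"claw": 1},
    {"offset": [0,0,1],"twist": [0,0,0],"claw": 1},
    {"offset": [0,0,0],"twist": [0,0,0],"claw": 1},
  ],
)

```text
t: 2.37
eef_pos: [0.547, 0.1735, 0.162]
eef_rot: [0.171, 0.985, 0.004, -0.0]
wrist_force: [-0.2, -0.1, -0.1]
width: 0.996
```

Run:
```python
from h import *
go([.5495,.164,.15])
```

```text
t 2.37 pos [0.547  0.1735 0.162 ] az 0.345 off cm [-0.56 -0.82  1.19] tilt fix [ 0.0072 -0.0018  0.    ] F [-0.18 -0.08 -0.06] w 0.996
```

Call:
carry_out(
  deltas=[
    {"offset": [-0.5,-0.8,0.3],"twist": [0.007,0,0],"claw": 1},
    {"offset": [0,0,0],"twist": [0,0,0],"claw": 1},
    {"offset": [0,0,0],"twist": [0,0,0],"claw": 1},
  ],
)

```text
t: 2.62
eef_pos: [0.5478, 0.1676, 0.1596]
eef_rot: [0.169, 0.986, 0.001, -0.001]
wrist_force: [0.1, 0.4, 0.4]
width: 1.0
```

Run:
```python
from h import *
go([.5495,.164,.15])
```

```text
t 2.62 pos [0.5478 0.1676 0.1596] az 0.339 off cm [-0.28 -0.29  0.96] tilt fix [ 0.0008 -0.0029  0.    ] F [0.14 0.35 0.44] w 1.0
```

Call:
carry_out(
  deltas=[
    {"offset": [-0.3,-0.4,0.7],"twist": [0,0,0],"claw": 1},
    {"offset": [0,0,0.3],"twist": [0,0,0],"claw": 1},
    {"offset": [0,0,0],"twist": [0,0,0],"claw": 1},
  ],
)

```text
t: 2.87
eef_pos: [0.5504, 0.1632, 0.1509]
eef_rot: [0.168, 0.986, 0.002, 0.0]
wrist_force: [0.0, 0.7, -1.2]
width: 0.996
```

Run:
```python
from h import *
go([.5495,.164,.15])
d=get_image("wrist"); cv2.imwrite("pics/w2.png",d["image"][:,:,::-1])
go([.5495,.164,.15])
```

```text
t 2.87 pos [0.5504 0.1632 0.1509] az 0.338 off cm [0.12 0.05 0.09] tilt fix [ 0.0034 -0.0001  0.    ] F [ 0.04  0.7  -1.16] w 0.996
t 2.92 pos [0.5505 0.1629 0.151 ] az 0.339 off cm [0.13 0.07 0.1 ] tilt fix [ 0.0032  0.     -0.    ] F [-0.33 -0.78  0.63] w 0.999
```

View pics/w2.png

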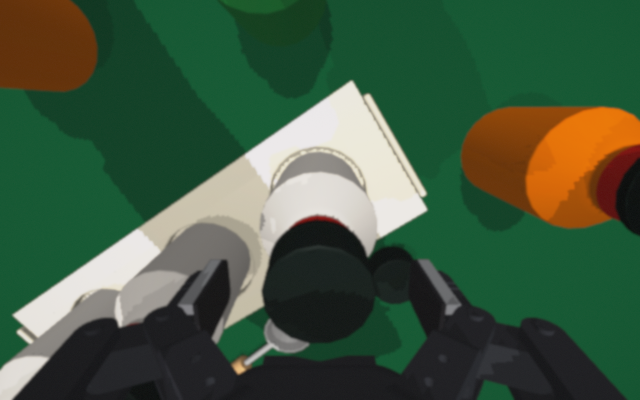

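The cap sits centred between the fingers, with its top at about (319,290). I'll close on it.

Call:
carry_out(
  deltas=[
    {"offset": [0.1,0,0],"twist": [0,0,0],"claw": -1},
    {"offset": [0,0,0],"twist": [0,0,0],"claw": -1},
    {"offset": [0,0,0],"twist": [0,0,0],"claw": -1},
    {"offset": [0,0,0],"twist": [0,0,0],"claw": -1},
    {"offset": [0,0,0],"twist": [0,0,0],"claw": -1},
  ],
  squeeze=60,
)

```text
t: 3.33
eef_pos: [0.5498, 0.1632, 0.1519]
eef_rot: [0.169, 0.986, 0.002, 0.001]
wrist_force: [0.6, -0.5, -4.5]
width: 0.545
```

Call:
carry_out(
  deltas=[
    {"offset": [0,0,0],"twist": [0,0,0],"claw": -1},
    {"offset": [0,0,0],"twist": [0,0,0],"claw": -1},
    {"offset": [0,0,0],"twist": [0,0,0],"claw": -1},
    {"offset": [0,0,0],"twist": [0,0,0],"claw": -1},
  ],
)

```text
t: 3.67
eef_pos: [0.5498, 0.1632, 0.1518]
eef_rot: [0.169, 0.986, 0.002, 0.001]
wrist_force: [-0.3, -0.2, 0.4]
width: 0.547
```

Run:
```python
from h import *
go([.5495,.164,.15]); print(np.round(manip.sense()["moment"],3))
```

```text
t 3.67 pos [0.5498 0.1632 0.1518] az 0.339 off cm [0.06 0.06 0.18] tilt fix [ 0.0039  0.0008 -0.    ] F [-0.33 -0.25  0.41] w 0.547
[-0.129  0.028 -0.069]
```

Call:
carry_out(
  deltas=[
    {"offset": [0,0,-0.8],"twist": [0,0,0],"claw": -1},
    {"offset": [0,0,-0.8],"twist": [0,0,0],"claw": -1},
    {"offset": [0,0,0],"twist": [0,0,0],"claw": -1},
  ],
)

```text
t: 3.92
eef_pos: [0.5482, 0.1627, 0.1676]
eef_rot: [0.169, 0.986, 0.001, -0.001]
wrist_force: [1.1, 0.3, -5.3]
width: 0.546
```

Run:
```python
from h import *
go([.5498,.1632,.195])
```

```text
t 3.92 pos [0.5482 0.1627 0.1676] az 0.339 off cm [-0.12  0.11 -2.74] tilt fix [ 0.001  -0.0027  0.    ] F [ 1.08  0.25 -5.29] w 0.546
```

Call:
carry_out(
  deltas=[
    {"offset": [-0.1,0.1,-1],"twist": [0,0,0],"claw": -1},
    {"offset": [0,0,-1],"twist": [0,0,0],"claw": -1},
    {"offset": [0,0,-1],"twist": [0,0,0],"claw": -1},
    {"offset": [0,0,0],"twist": [0,0,0],"claw": -1},
    {"offset": [0,0,0],"twist": [0,0,0],"claw": -1},
  ],
)

```text
t: 4.33
eef_pos: [0.5486, 0.163, 0.1997]
eef_rot: [0.169, 0.986, 0.0, -0.002]
wrist_force: [0.1, 0.4, -6.7]
width: 0.544
```

Call:
carry_out(
  deltas=[
    {"offset": [0,0,0],"twist": [0,0,0],"claw": -1},
    {"offset": [0,0,0],"twist": [0,0,0],"claw": -1},
    {"offset": [0,0,0],"twist": [0,0,0],"claw": -1},
    {"offset": [0,0,0],"twist": [0,0,0],"claw": -1},
    {"offset": [0,0,0],"twist": [0,0,0],"claw": -1},
  ],
)

```text
t: 4.75
eef_pos: [0.5478, 0.1627, 0.1985]
eef_rot: [0.169, 0.986, -0.0, -0.003]
wrist_force: [-0.6, -0.1, -6.0]
width: 0.547
```

Call:
carry_out(
  deltas=[
    {"offset": [0,0,0],"twist": [0,0,0],"claw": -1},
    {"offset": [0,0,0],"twist": [0,0,0],"claw": -1},
    {"offset": [0,0,0],"twist": [0,0,0],"claw": -1},
    {"offset": [0,0,0],"twist": [0,0,0],"claw": -1},
    {"offset": [0,0,0],"twist": [0,0,0],"claw": -1},
  ],
)

```text
t: 5.17
eef_pos: [0.5475, 0.1626, 0.1977]
eef_rot: [0.169, 0.986, -0.0, -0.003]
wrist_force: [0.1, 0.1, -5.7]
width: 0.545
```

Run:
```python
from h import *
go([.5498,.1632,.1535])
d=get_image("side"); cv2.imwrite("pics/s3.png",cv2.resize(d["image"][100:260,220:420],None,fx=4,fy=3.6)[:,:,::-1])
F=[]
for i in range(6):
    get_image("wrist"); F.append(manip.sense()["wrist_force"][2])
print(F); go([.5498,.1632,.1535])
```

```text
t 5.17 pos [0.5475 0.1626 0.1977] az 0.339 off cm [-0.22  0.14  4.42] tilt fix [-0.002  -0.0063 -0.    ] F [ 0.11  0.05 -5.74] w 0.545
[np.float64(-6.698126335455693), np.float64(-5.684661416589872), np.float64(-6.323258703877031), np.float64(-6.624632665692066), np.float64(-6.510368936185767), np.float64(-6.325045443038947)]
t 5.52 pos [0.5475 0.1627 0.1978] az 0.339 off cm [-0.22  0.13  4.43] tilt fix [-0.0019 -0.0063 -0.    ] F [-0.06 -1.07 -6.33] w 0.543
```

View pics/s3.png

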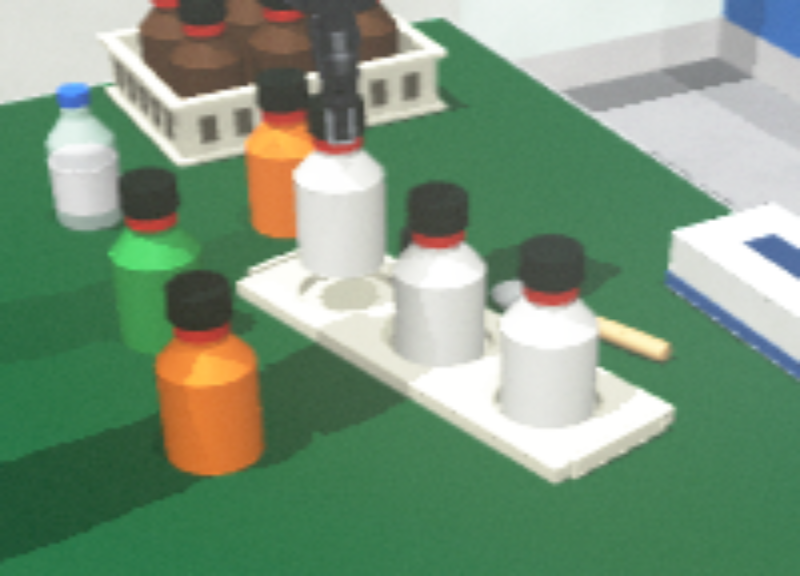

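The left jar reads about 6.3 N, or 0.64 kg, so it's likely the full one. The other two still have to be felt in order, so I'll set it back gently.

Call:
carry_out(
  deltas=[
    {"offset": [-0.2,0.1,0.8],"twist": [-0.002,-0.006,0],"claw": -1},
    {"offset": [0,0,0.9],"twist": [0,0,0],"claw": -1},
    {"offset": [0,0,0.7],"twist": [0,0,0],"claw": -1},
    {"offset": [0,0,0],"twist": [0,0,0],"claw": -1},
  ],
)

```text
t: 5.85
eef_pos: [0.55, 0.163, 0.1714]
eef_rot: [0.169, 0.986, 0.0, 0.0]
wrist_force: [-0.2, 0.3, -6.5]
width: 0.546
```

Run:
```python
from h import *
go([.5498,.1632,.1515])
```

```text
t 5.85 pos [0.55   0.163  0.1714] az 0.339 off cm [0.02 0.01 1.99] tilt fix [ 0.0007  0.0009 -0.    ] F [-0.24  0.28 -6.53] w 0.546
```

Call:
carry_out(
  deltas=[
    {"offset": [0,0,0.6],"twist": [0,0,0],"claw": -1},
    {"offset": [0,0,0.5],"twist": [0,0,0],"claw": -1},
    {"offset": [0,0,0.3],"twist": [0,0,0],"claw": -1},
    {"offset": [0,0,0.0],"twist": [0,0,0],"claw": -1},
  ],
)

```text
t: 6.18
eef_pos: [0.5494, 0.1629, 0.1546]
eef_rot: [0.169, 0.986, -0.0, -0.0]
wrist_force: [-1.0, -0.2, -6.1]
width: 0.542
```

Run:
```python
from h import *
go([.5498,.1632,.1515])
```

```text
t 6.18 pos [0.5494 0.1629 0.1546] az 0.339 off cm [-0.02  0.04  0.31] tilt fix [-0.0007 -0.0009 -0.    ] F [-1.02 -0.25 -6.13] w 0.542
```

Call:
carry_out(
  deltas=[
    {"offset": [0,0,0.15],"twist": [0,0,0],"claw": -1},
    {"offset": [0,0,0.12],"twist": [0,0,0],"claw": -1},
    {"offset": [0,0,0.05],"twist": [0,0,0],"claw": -1},
    {"offset": [0,0,0.0],"twist": [0,0,0],"claw": -1},
  ],
)

```text
t: 6.52
eef_pos: [0.55, 0.1627, 0.1522]
eef_rot: [0.169, 0.986, -0.0, 0.0]
wrist_force: [1.2, -0.0, -5.3]
width: 0.544
```

Run:
```python
from h import *
go([.5498,.1632,.1515])
```

```text
t 6.52 pos [0.55   0.1627 0.1522] az 0.339 off cm [0.03 0.04 0.07] tilt fix [ 0.      0.0003 -0.    ] F [ 1.2  -0.03 -5.35] w 0.544
```

Call:
carry_out(
  deltas=[
    {"offset": [0,0,0.07],"twist": [0,0,0],"claw": -1},
    {"offset": [0,0,0.06],"twist": [0,0,0],"claw": -1},
    {"offset": [0,0,0.05],"twist": [0,0,0],"claw": -1},
    {"offset": [0,0,0.0],"twist": [0,0,0],"claw": -1},
  ],
)

```text
t: 6.85
eef_pos: [0.5505, 0.1626, 0.1519]
eef_rot: [0.169, 0.986, 0.0, 0.001]
wrist_force: [-1.0, 0.8, -7.3]
width: 0.544
```

Run:
```python
from h import *
go([.5498,.1632,.1515])
```

```text
t 6.85 pos [0.5505 0.1626 0.1519] az 0.339 off cm [0.08 0.03 0.04] tilt fix [ 0.0013  0.002  -0.    ] F [-1.03  0.8  -7.31] w 0.544
```

Call:
carry_out(
  deltas=[
    {"offset": [0,0,0.15],"twist": [0,0,0],"claw": -1},
    {"offset": [0,0,0.15],"twist": [0,0,0],"claw": -1},
    {"offset": [0,0,0.0],"twist": [0,0,0],"claw": -1},
  ],
)

```text
t: 7.1
eef_pos: [0.5515, 0.1624, 0.1523]
eef_rot: [0.169, 0.986, 0.001, 0.003]
wrist_force: [1.2, -0.4, -6.7]
width: 0.546
```

Run:
```python
from h import *
go([.5498,.1632,.1515])
d=get_image("side"); cv2.imwrite("pics/s4.png",cv2.resize(d["image"][100:260,220:420],None,fx=4,fy=3.6)[:,:,::-1])
go([.5498,.1632,.1515])
```

```text
t 7.1 pos [0.5515 0.1624 0.1523] az 0.34 off cm [0.18 0.02 0.08] tilt fix [ 0.0034  0.005  -0.    ] F [ 1.2  -0.44 -6.66] w 0.546
t 7.15 pos [0.5516 0.1624 0.1522] az 0.34 off cm [0.2  0.01 0.07] tilt fix [ 0.0036  0.0052 -0.    ] F [-0.45  0.   -6.18] w 0.55
```

View pics/s4.png

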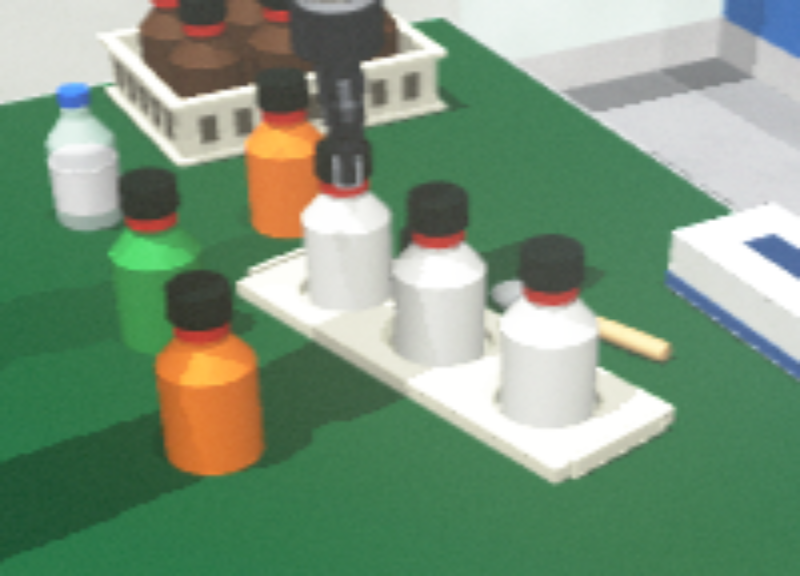

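Call:
carry_out(
  deltas=[
    {"offset": [0.2,0,0.3],"twist": [0.0035,0.005,0],"claw": -1},
  ],
)

```text
t: 7.23
eef_pos: [0.5525, 0.1624, 0.1516]
eef_rot: [0.17, 0.986, 0.001, 0.003]
wrist_force: [-6.2, -9.6, 51.0]
width: 0.542
```

Call:
carry_out(
  deltas=[
    {"offset": [0,0,0.2],"twist": [0,0,0],"claw": -1},
  ],
)

```text
t: 7.32
eef_pos: [0.5534, 0.1621, 0.1519]
eef_rot: [0.17, 0.985, 0.001, 0.004]
wrist_force: [-10.0, -2.0, 27.9]
width: 0.545
```

Run:
```python
from h import *
go([.5498,.1632,.1515]); print(np.round(manip.sense()["moment"],3), np.round(manip.sense()["joint_velocities"],3))
```

```text
t 7.32 pos [0.5534 0.1621 0.1519] az 0.341 off cm [ 0.38 -0.02  0.03] tilt fix [ 0.0036  0.0079 -0.    ] F [-10.01  -1.99  27.95] w 0.545
[-0.956  2.913 -0.009] [ 0.008 -0.005  0.005  0.003  0.004 -0.035  0.002]
```

Call:
carry_out(
  deltas=[
    {"offset": [0,0,-0.1],"twist": [0,0,0],"claw": -1},
  ],
)

```text
t: 7.4
eef_pos: [0.5536, 0.1621, 0.1533]
eef_rot: [0.17, 0.985, 0.001, 0.005]
wrist_force: [-0.2, 0.4, -5.9]
width: 0.542
```

Run:
```python
from h import *
go([.5498,.1632,.1515]); print(np.round(manip.sense()["moment"],3), np.round(manip.sense()["joint_velocities"],3))
d,_=wfit((.552,.163)) if 0 else (get_image("wrist"),0); cv2.imwrite("pics/w5.png",d["image"][:,:,::-1])
go([.5498,.1632,.1515])
d=get_image("scene"); cv2.imwrite("pics/s5.png",cv2.resize(d["image"][120:290,230:430],None,fx=4,fy=3.5)[:,:,::-1])
go([.5498,.1632,.1515])
```

```text
t 7.4 pos [0.5536 0.1621 0.1533] az 0.342 off cm [ 0.4  -0.02  0.18] tilt fix [ 0.0041  0.0086 -0.    ] F [-0.2   0.43 -5.86] w 0.542
[0.084 0.11  0.034] [-0.001 -0.031  0.005 -0.028  0.005  0.044 -0.003]
t 7.45 pos [0.5538 0.1622 0.1534] az 0.342 off cm [ 0.41 -0.04  0.19] tilt fix [ 0.0043  0.0088 -0.    ] F [-0.08 -0.56 -4.42] w 0.543
t 7.5 pos [0.5536 0.1622 0.1528] az 0.341 off cm [ 0.39 -0.04  0.13] tilt fix [ 0.004   0.0083 -0.    ] F [-1.22 -0.44 -7.08] w 0.552
```

View pics/s5.png

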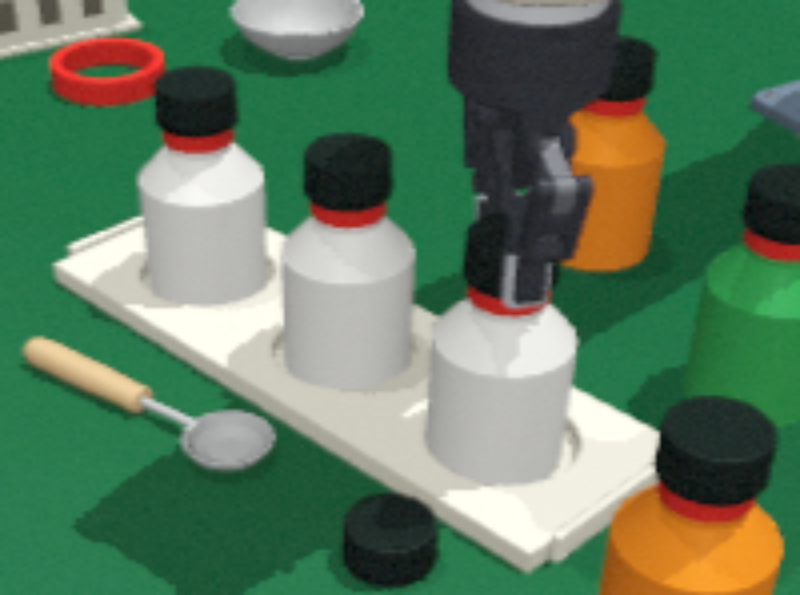

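View pics/w5.png

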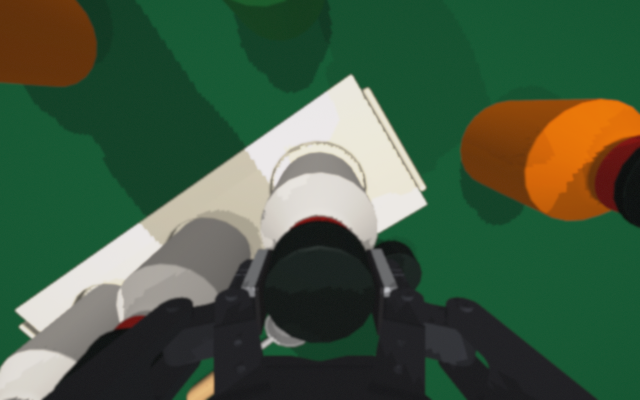

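Call:
carry_out(
  deltas=[
    {"offset": [0.35,0,-0.1],"twist": [0.004,0.008,0],"claw": -1},
    {"offset": [0,0,0],"twist": [0,0,0],"claw": -1},
  ],
)

```text
t: 7.67
eef_pos: [0.5494, 0.1638, 0.1524]
eef_rot: [0.17, 0.986, -0.0, -0.001]
wrist_force: [-0.1, 1.3, -6.7]
width: 0.541
```

Run:
```python
from h import *
go([.5498,.1632,.1515]); print(np.round(manip.sense()["moment"],3))
```

```text
t 7.67 pos [0.5494 0.1638 0.1524] az 0.341 off cm [-0.05 -0.04  0.09] tilt fix [-0.0013 -0.002  -0.    ] F [-0.08  1.31 -6.7 ] w 0.541
[-0.046 -0.064  0.028]
```

Call:
carry_out(
  deltas=[
    {"offset": [-0.05,0,0.15],"twist": [-0.001,-0.002,0],"claw": -1},
  ],
)

```text
t: 7.75
eef_pos: [0.5501, 0.1635, 0.1518]
eef_rot: [0.17, 0.985, -0.0, 0.0]
wrist_force: [-8.9, -4.2, 36.1]
width: 0.549
```

Run:
```python
from h import *
go([.5498,.1632,.1515]); print(np.round(manip.sense()["moment"],3))
```

```text
t 7.75 pos [0.5501 0.1635 0.1518] az 0.341 off cm [ 0.02 -0.04  0.03] tilt fix [-0.0003  0.0003  0.    ] F [-8.89 -4.22 36.05] w 0.549
[-1.219  2.268 -0.005]
```

Call:
carry_out(
  deltas=[
    {"offset": [0,0,0],"twist": [0,0,0],"claw": -1},
  ],
)

```text
t: 7.83
eef_pos: [0.5502, 0.1635, 0.1521]
eef_rot: [0.17, 0.986, -0.0, 0.0]
wrist_force: [1.0, -0.5, -5.6]
width: 0.548
```

Call:
carry_out(
  deltas=[
    {"offset": [0,0,0.07],"twist": [0,0,0],"claw": -1},
    {"offset": [0,0,0.05],"twist": [0,0,0],"claw": 0.2},
    {"offset": [0,0,0],"twist": [0,0,0],"claw": 0.5},
    {"offset": [0,0,0],"twist": [0,0,0],"claw": 1},
    {"offset": [0,0,0],"twist": [0,0,0],"claw": 1},
  ],
)

```text
t: 8.25
eef_pos: [0.5518, 0.1642, 0.1515]
eef_rot: [0.17, 0.986, 0.001, 0.002]
wrist_force: [0.2, 0.3, -0.2]
width: 0.985
```

Call:
carry_out(
  deltas=[
    {"offset": [0,0,0],"twist": [0,0,0],"claw": 1},
    {"offset": [0,0,0],"twist": [0,0,0],"claw": 1},
    {"offset": [0,0,0],"twist": [0,0,0],"claw": 1},
  ],
)

```text
t: 8.5
eef_pos: [0.5521, 0.1645, 0.1514]
eef_rot: [0.169, 0.986, 0.001, 0.002]
wrist_force: [-0.3, 0.4, -0.6]
width: 1.001
```

Run:
```python
from h import *
go([.5498,.1632,.1515])
d=get_image("side"); cv2.imwrite("pics/s6.png",cv2.resize(d["image"][100:260,220:420],None,fx=4,fy=3.6)[:,:,::-1])
```

```text
t 8.5 pos [0.5521 0.1645 0.1514] az 0.34 off cm [ 0.17 -0.2  -0.01] tilt fix [ 0.0023  0.0035 -0.    ] F [-0.31  0.41 -0.6 ] w 1.001
```

View pics/s6.png

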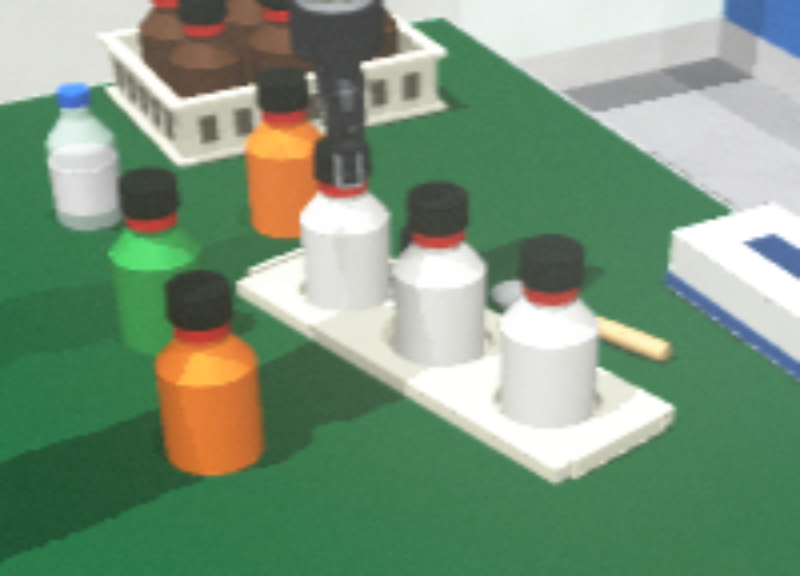

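Left jar is standing in its seat and the gripper is free. Next I rise and move to the middle jar.

Call:
carry_out(
  deltas=[
    {"offset": [0,0,-2],"twist": [0,0,0],"claw": 1},
    {"offset": [0,0,-3],"twist": [0,0,0],"claw": 1},
    {"offset": [0,0,-3],"twist": [0,0,0],"claw": 1},
    {"offset": [0,0,-1],"twist": [0,0,0],"claw": 1},
  ],
)

```text
t: 8.88
eef_pos: [0.5496, 0.1638, 0.2409]
eef_rot: [0.169, 0.986, -0.001, -0.002]
wrist_force: [0.6, -0.1, 0.2]
width: 1.002
```

Run:
```python
from h import *
go([.577,.041,.243])
```

```text
t 8.88 pos [0.5496 0.1638 0.2409] az 0.34 off cm [ -6.68 -10.66  -0.2 ] tilt fix [-0.0032 -0.003  -0.    ] F [ 0.63 -0.14  0.24] w 1.002
```

Call:
carry_out(
  deltas=[
    {"offset": [-1.7,-2.7,0],"twist": [0,0,0],"claw": 1},
    {"offset": [-1.7,-2.7,0],"twist": [0,0,0],"claw": 1},
    {"offset": [-1.7,-2.7,0],"twist": [0,0,0],"claw": 1},
    {"offset": [-1.5,-2.5,0],"twist": [0,0,0],"claw": 1},
    {"offset": [0,0,0],"twist": [0,0,0],"claw": 1},
  ],
)

```text
t: 9.3
eef_pos: [0.5793, 0.0412, 0.2458]
eef_rot: [0.166, 0.986, 0.001, 0.002]
wrist_force: [1.2, -0.9, 0.5]
width: 1.003
```

Run:
```python
from h import *
go([.577,.041,.152])
d,p=wfit((.577,.041)); cv2.imwrite("pics/w7.png",d["image"][:,:,::-1])
go([*p,.152])
D={c:get_image(c) for c in("scene",)}
```

```text
t 9.3 pos [0.5793 0.0412 0.2458] az 0.333 off cm [ 0.24 -0.12  9.38] tilt fix [ 0.0028  0.0038 -0.    ] F [ 1.22 -0.93  0.54] w 1.003
blob 3 [ 288  176   64   70 3552]
wrist fit [0.5766 0.0428] [-2.   2.1  1.9 -1.4]
t 9.35 pos [0.5788 0.0441 0.2457] az 0.331 off cm [ 0.19 -0.23  9.36] tilt fix [ 0.0043  0.0027 -0.    ] F [ 0.36  0.31 -0.52] w 1.002
```

View pics/w7.png

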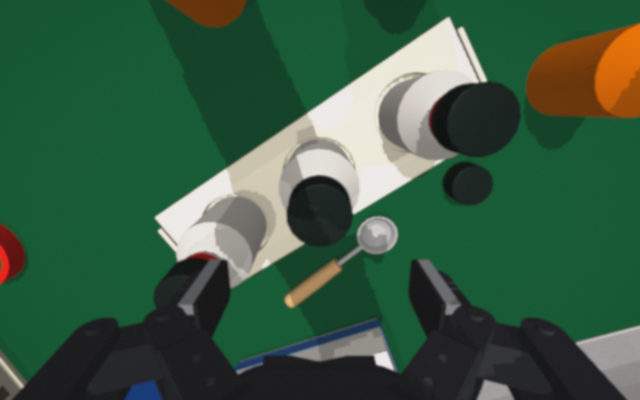

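Middle cap is at about (320,210) in the wrist view. I'll descend on it.

Call:
carry_out(
  deltas=[
    {"offset": [0.2,-0.2,2.5],"twist": [0.004,0.003,0],"claw": 1},
    {"offset": [0,0,2.5],"twist": [0,0,0],"claw": 1},
    {"offset": [0,0,1.5],"twist": [0,0,0],"claw": 1},
    {"offset": [0,0,0],"twist": [0,0,0],"claw": 1},
  ],
)

```text
t: 9.73
eef_pos: [0.5764, 0.0516, 0.1796]
eef_rot: [0.161, 0.987, 0.003, 0.001]
wrist_force: [-0.5, 0.6, -0.3]
width: 0.998
```

Run:
```python
from h import *
go([.577,.0425,.152])
```

```text
t 9.73 pos [0.5764 0.0516 0.1796] az 0.323 off cm [-0.35 -0.86  2.76] tilt fix [ 0.0063  0.0006 -0.    ] F [-0.49  0.6  -0.29] w 0.998
```

Call:
carry_out(
  deltas=[
    {"offset": [-0.2,-0.9,0.8],"twist": [0.006,0,0],"claw": 1},
    {"offset": [0,-0.1,0.8],"twist": [0,0,0],"claw": 1},
    {"offset": [0,0,0],"twist": [0,0,0],"claw": 1},
  ],
)

```text
t: 9.98
eef_pos: [0.5749, 0.0441, 0.1631]
eef_rot: [0.159, 0.987, 0.001, 0.0]
wrist_force: [-0.3, 0.6, 0.5]
width: 0.999
```

Run:
```python
from h import *
go([.577,.0425,.152])
```

```text
t 9.98 pos [0.5749 0.0441 0.1631] az 0.319 off cm [-0.25 -0.09  1.11] tilt fix [ 0.001  0.    -0.   ] F [-0.32  0.56  0.49] w 0.999
```

Call:
carry_out(
  deltas=[
    {"offset": [-0.25,-0.1,0.8],"twist": [0,0,0],"claw": 1},
    {"offset": [0,0,0.3],"twist": [0,0,0],"claw": 1},
    {"offset": [0,0,0],"twist": [0,0,0],"claw": 1},
  ],
)

```text
t: 10.23
eef_pos: [0.5781, 0.0425, 0.1524]
eef_rot: [0.159, 0.987, 0.001, 0.001]
wrist_force: [-0.2, 0.8, 0.6]
width: 0.999
```

Run:
```python
from h import *
go([.577,.0425,.152])
```

```text
t 10.23 pos [0.5781 0.0425 0.1524] az 0.319 off cm [ 0.1  -0.03  0.04] tilt fix [ 0.0022  0.0021 -0.    ] F [-0.22  0.77  0.64] w 0.999
```

Call:
carry_out(
  deltas=[
    {"offset": [0.1,0,0],"twist": [0.002,0.002,0],"claw": -1},
    {"offset": [0,0,0],"twist": [0,0,0],"claw": -1},
    {"offset": [0,0,0],"twist": [0,0,0],"claw": -1},
    {"offset": [0,0,0],"twist": [0,0,0],"claw": -1},
    {"offset": [0,0,0],"twist": [0,0,0],"claw": -1},
  ],
)

```text
t: 10.65
eef_pos: [0.5776, 0.0427, 0.1534]
eef_rot: [0.159, 0.987, 0.0, 0.001]
wrist_force: [0.4, -0.1, -3.4]
width: 0.543
```

Call:
carry_out(
  deltas=[
    {"offset": [0,0,0],"twist": [0,0,0],"claw": -1},
    {"offset": [0,0,0],"twist": [0,0,0],"claw": -1},
    {"offset": [0,0,0],"twist": [0,0,0],"claw": -1},
  ],
)

```text
t: 10.9
eef_pos: [0.5774, 0.0427, 0.1534]
eef_rot: [0.159, 0.987, 0.0, 0.001]
wrist_force: [-0.1, -1.1, -1.7]
width: 0.547
```

Run:
```python
from h import *
go([.577,.0425,.195])
```

```text
t 10.9 pos [0.5774 0.0427 0.1534] az 0.319 off cm [ 0.03 -0.03 -4.16] tilt fix [ 0.0005  0.001  -0.    ] F [-0.1  -1.08 -1.67] w 0.547
```

Call:
carry_out(
  deltas=[
    {"offset": [0,0,-0.8],"twist": [0,0,0],"claw": -1},
    {"offset": [0,0,-0.9],"twist": [0,0,0],"claw": -1},
    {"offset": [0,0,-1],"twist": [0,0,0],"claw": -1},
    {"offset": [0,0,-1],"twist": [0,0,0],"claw": -1},
    {"offset": [0,0,-0.7],"twist": [0,0,0],"claw": -1},
  ],
)

```text
t: 11.32
eef_pos: [0.576, 0.0427, 0.1999]
eef_rot: [0.159, 0.987, -0.0, -0.001]
wrist_force: [0.5, -0.2, -3.1]
width: 0.548
```

Call:
carry_out(
  deltas=[
    {"offset": [0,0,0],"twist": [0,0,0],"claw": -1},
    {"offset": [0,0,0],"twist": [0,0,0],"claw": -1},
    {"offset": [0,0,0],"twist": [0,0,0],"claw": -1},
    {"offset": [0,0,0],"twist": [0,0,0],"claw": -1},
    {"offset": [0,0,0],"twist": [0,0,0],"claw": -1},
  ],
)

```text
t: 11.73
eef_pos: [0.5768, 0.0429, 0.2027]
eef_rot: [0.159, 0.987, 0.0, 0.0]
wrist_force: [-0.2, -0.9, -3.2]
width: 0.541
```

Call:
carry_out(
  deltas=[
    {"offset": [0,0,0],"twist": [0,0,0],"claw": -1},
    {"offset": [0,0,0],"twist": [0,0,0],"claw": -1},
    {"offset": [0,0,0],"twist": [0,0,0],"claw": -1},
    {"offset": [0,0,0],"twist": [0,0,0],"claw": -1},
    {"offset": [0,0,0],"twist": [0,0,0],"claw": -1},
  ],
)

```text
t: 12.15
eef_pos: [0.5761, 0.0428, 0.2012]
eef_rot: [0.159, 0.987, -0.0, -0.001]
wrist_force: [-0.1, 0.3, -4.2]
width: 0.545
```

Run:
```python
from h import *
F=[]
for i in range(6):
    get_image("wrist"); F.append(manip.sense()["wrist_force"][2])
print(np.round(F,2),np.mean(F)); go([.5774,.0427,.1532])
d=get_image("side"); cv2.imwrite("pics/s8.png",cv2.resize(d["image"][100:260,220:420],None,fx=4,fy=3.6)[:,:,::-1])
```

```text
[-4.4  -3.24 -2.52 -3.34 -3.71 -2.58] -3.2996585315249973
t 12.45 pos [0.5761 0.0428 0.2014] az 0.319 off cm [-0.13  0.03  4.82] tilt fix [-0.0005 -0.0014 -0.    ] F [-0.09  0.11 -2.58] w 0.545
```

View pics/s8.png

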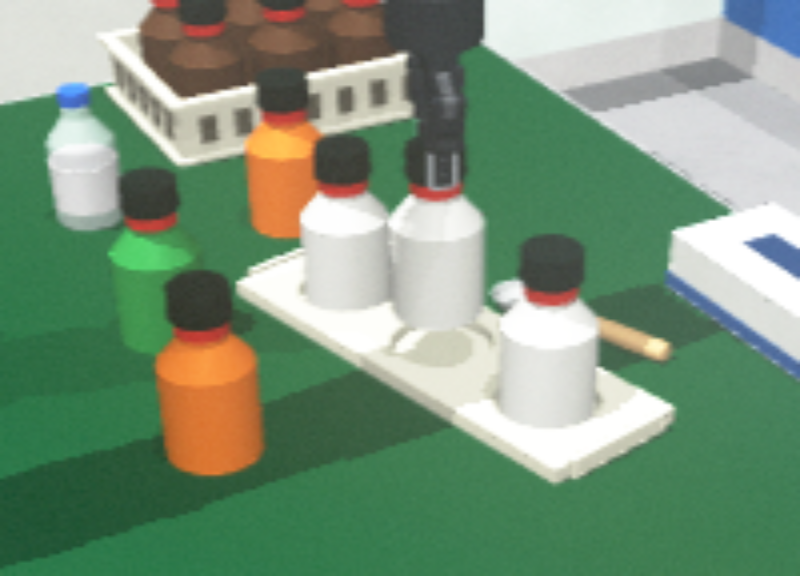

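Middle jar reads 3.3 N (0.34 kg), so it's a light one. I'll put it back.

Call:
carry_out(
  deltas=[
    {"offset": [-0.1,0,0.9],"twist": [0,-0.001,0],"claw": -1},
    {"offset": [0,0,1],"twist": [0,0,0],"claw": -1},
    {"offset": [0,0,1],"twist": [0,0,0],"claw": -1},
    {"offset": [0,0,0.7],"twist": [0,0,0],"claw": -1},
    {"offset": [0,0,0],"twist": [0,0,0],"claw": -1},
  ],
)

```text
t: 12.92
eef_pos: [0.5771, 0.0425, 0.1615]
eef_rot: [0.159, 0.987, -0.0, 0.0]
wrist_force: [0.2, -0.7, -3.7]
width: 0.544
```

Run:
```python
from h import *
go([.5774,.0427,.1532])
```

```text
t 12.92 pos [0.5771 0.0425 0.1615] az 0.319 off cm [-0.02  0.03  0.83] tilt fix [-0.0003  0.0001  0.    ] F [ 0.22 -0.72 -3.69] w 0.544
```

Call:
carry_out(
  deltas=[
    {"offset": [0,0,0.4],"twist": [0,0,0],"claw": -1},
    {"offset": [0,0,0.15],"twist": [0,0,0],"claw": -1},
    {"offset": [0,0,0],"twist": [0,0,0],"claw": -1},
  ],
)

```text
t: 13.17
eef_pos: [0.5767, 0.0424, 0.1545]
eef_rot: [0.159, 0.987, -0.0, -0.001]
wrist_force: [0.4, -0.2, -3.4]
width: 0.546
```

Run:
```python
from h import *
go([.5774,.0427,.1532])
```

```text
t 13.17 pos [0.5767 0.0424 0.1545] az 0.319 off cm [-0.06  0.05  0.13] tilt fix [-0.0011 -0.0015 -0.    ] F [ 0.43 -0.24 -3.39] w 0.546
```

Call:
carry_out(
  deltas=[
    {"offset": [-0.05,0,0.1],"twist": [-0.001,-0.001,0],"claw": -1},
  ],
)

```text
t: 13.25
eef_pos: [0.5773, 0.0423, 0.1536]
eef_rot: [0.159, 0.987, 0.0, -0.0]
wrist_force: [0.6, 0.2, -4.0]
width: 0.545
```

Call:
carry_out(
  deltas=[
    {"offset": [0,0,0.05],"twist": [0,0,0],"claw": -1},
  ],
)

```text
t: 13.33
eef_pos: [0.5776, 0.0422, 0.1534]
eef_rot: [0.159, 0.987, 0.0, 0.0]
wrist_force: [-0.6, -1.2, 0.1]
width: 0.545
```

Touching the floor now, with the load gone. I'll press slightly and release.

Call:
carry_out(
  deltas=[
    {"offset": [0,0,0.06],"twist": [0,0,0],"claw": -1},
    {"offset": [0,0,0.05],"twist": [0,0,0],"claw": 0.2},
    {"offset": [0,0,0],"twist": [0,0,0],"claw": 0.5},
    {"offset": [0,0,0],"twist": [0,0,0],"claw": 1},
    {"offset": [0,0,0],"twist": [0,0,0],"claw": 1},
  ],
)

```text
t: 13.75
eef_pos: [0.5792, 0.0422, 0.1544]
eef_rot: [0.159, 0.987, 0.001, 0.002]
wrist_force: [-1.0, -0.3, -0.4]
width: 0.99
```

Call:
carry_out(
  deltas=[
    {"offset": [0,0,0],"twist": [0,0,0],"claw": 1},
    {"offset": [0,0,0],"twist": [0,0,0],"claw": 1},
    {"offset": [0,0,-1],"twist": [0,0,0],"claw": 1},
  ],
)

```text
t: 14.0
eef_pos: [0.5785, 0.0423, 0.1635]
eef_rot: [0.159, 0.987, 0.001, 0.002]
wrist_force: [0.1, -0.6, -0.6]
width: 1.0
```

Call:
carry_out(
  deltas=[
    {"offset": [0,0,-2],"twist": [0,0,0],"claw": 1},
    {"offset": [0,0,-3],"twist": [0,0,0],"claw": 1},
    {"offset": [0,0,-2.5],"twist": [0,0,0],"claw": 1},
    {"offset": [0,0,-0.5],"twist": [0,0,0],"claw": 1},
  ],
)

```text
t: 14.33
eef_pos: [0.5775, 0.0421, 0.2484]
eef_rot: [0.159, 0.987, 0.0, 0.0]
wrist_force: [0.6, -0.2, 0.7]
width: 0.997
```

Run:
```python
from h import *
d=get_image("side"); cv2.imwrite("pics/s9.png",cv2.resize(d["image"][100:260,220:420],None,fx=4,fy=3.6)[:,:,::-1])
go([.6095,-.078,.243])
```

```text
t 14.38 pos [0.5776 0.0421 0.248 ] az 0.319 off cm [ -6.8  -10.4    0.51] tilt fix [ 0.0006  0.0011 -0.    ] F [0.45 0.5  1.18] w 0.998
```

View pics/s9.png

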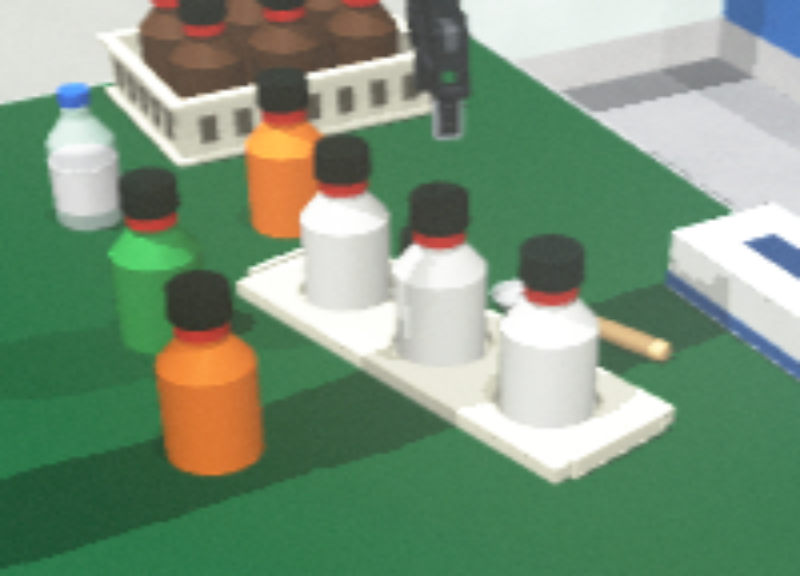

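All three jars stand in their seats, so on to the right one.

Call:
carry_out(
  deltas=[
    {"offset": [-1.7,-2.7,0],"twist": [0,0,0],"claw": 1},
    {"offset": [-1.7,-2.7,0],"twist": [0,0,0],"claw": 1},
    {"offset": [-1.7,-2.7,0],"twist": [0,0,0],"claw": 1},
    {"offset": [-1.7,-2.4,0],"twist": [0,0,0],"claw": 1},
    {"offset": [0,0,0],"twist": [0,0,0],"claw": 1},
  ],
)

```text
t: 14.8
eef_pos: [0.61, -0.0796, 0.2476]
eef_rot: [0.155, 0.988, 0.001, 0.001]
wrist_force: [0.1, -0.5, 0.1]
width: 1.0
```

Call:
carry_out(
  deltas=[
    {"offset": [0,0,0],"twist": [0,0,0],"claw": 1},
  ],
)

```text
t: 14.88
eef_pos: [0.6097, -0.0807, 0.2468]
eef_rot: [0.156, 0.988, 0.001, 0.0]
wrist_force: [-0.8, 0.7, -0.5]
width: 1.002
```

Run:
```python
from h import *
d,p=wfit((.6095,-.078)); cv2.imwrite("pics/w10.png",d["image"][:,:,::-1])
go([*p,.153])
```

```text
blob 5 [ 288  178   64   70 3552]
wrist fit [ 0.6085 -0.0798] [-1.8  1.8  1.6 -1.2]
t 14.93 pos [ 0.6095 -0.0814  0.2467] az 0.313 off cm [0.15 0.12 9.37] tilt fix [ 0.001  -0.0001  0.    ] F [-0.66 -1.22 -0.68] w 1.001
```

View pics/w10.png

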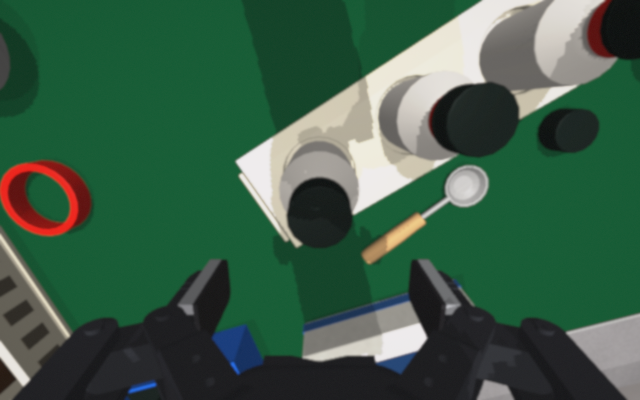

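Call:
carry_out(
  deltas=[
    {"offset": [0.1,0,2.5],"twist": [0.001,0,0],"claw": 1},
    {"offset": [0,-0.2,2.5],"twist": [0,0,0],"claw": 1},
    {"offset": [0,-0.2,1.5],"twist": [0,0,0],"claw": 1},
    {"offset": [0,0,0],"twist": [0,0,0],"claw": 1},
  ],
)

```text
t: 15.27
eef_pos: [0.6071, -0.081, 0.1797]
eef_rot: [0.154, 0.988, 0.001, 0.001]
wrist_force: [-0.5, 0.6, -0.6]
width: 0.998
```

Run:
```python
from h import *
go([.609,-.0795,.153])
```

```text
t 15.27 pos [ 0.6071 -0.081   0.1797] az 0.31 off cm [-0.13  0.19  2.67] tilt fix [ 0.0021  0.0009 -0.    ] F [-0.54  0.59 -0.55] w 0.998
```

Call:
carry_out(
  deltas=[
    {"offset": [-0.1,0.15,1],"twist": [0.002,0,0],"claw": 1},
    {"offset": [0,0,1],"twist": [0,0,0],"claw": 1},
    {"offset": [0,0,0.4],"twist": [0,0,0],"claw": 1},
    {"offset": [0,0,0],"twist": [0,0,0],"claw": 1},
  ],
)

```text
t: 15.6
eef_pos: [0.609, -0.0761, 0.1546]
eef_rot: [0.152, 0.988, 0.001, 0.0]
wrist_force: [0.8, -0.4, -0.1]
width: 0.999
```

Run:
```python
from h import *
go([.609,-.0795,.153])
```

```text
t 15.6 pos [ 0.609  -0.0761  0.1546] az 0.306 off cm [-0.11 -0.32  0.16] tilt fix [ 0.0012  0.0007 -0.    ] F [ 0.76 -0.43 -0.11] w 0.999
```

Call:
carry_out(
  deltas=[
    {"offset": [-0.1,-0.35,0.15],"twist": [0.001,0,0],"claw": 1},
    {"offset": [0,0,0],"twist": [0,0,0],"claw": 1},
  ],
)

```text
t: 15.77
eef_pos: [0.6093, -0.0795, 0.1535]
eef_rot: [0.152, 0.988, 0.0, 0.001]
wrist_force: [-1.1, -0.4, -0.1]
width: 0.999
```

Run:
```python
from h import *
go([.609,-.0795,.153])
```

```text
t 15.77 pos [ 0.6093 -0.0795  0.1535] az 0.305 off cm [ 0.03 -0.01  0.05] tilt fix [ 0.0004  0.0015 -0.    ] F [-1.05 -0.4  -0.13] w 0.999
```

Call:
carry_out(
  deltas=[
    {"offset": [0,0,0.05],"twist": [0,0.001,0],"claw": -1},
    {"offset": [0,0,0],"twist": [0,0,0],"claw": -1},
    {"offset": [0,0,0],"twist": [0,0,0],"claw": -1},
    {"offset": [0,0,0],"twist": [0,0,0],"claw": -1},
    {"offset": [0,0,0],"twist": [0,0,0],"claw": -1},
  ],
)

```text
t: 16.18
eef_pos: [0.6103, -0.0804, 0.155]
eef_rot: [0.152, 0.988, 0.0, 0.002]
wrist_force: [0.3, 0.5, -3.1]
width: 0.543
```

Call:
carry_out(
  deltas=[
    {"offset": [0,0,0],"twist": [0,0,0],"claw": -1},
    {"offset": [0,0,0],"twist": [0,0,0],"claw": -1},
    {"offset": [0,0,0],"twist": [0,0,0],"claw": -1},
  ],
)

```text
t: 16.43
eef_pos: [0.61, -0.0805, 0.1548]
eef_rot: [0.152, 0.988, 0.0, 0.002]
wrist_force: [0.4, 0.3, -0.7]
width: 0.544
```

Run:
```python
from h import *
go([.609,-.0795,.195])
```

```text
t 16.43 pos [ 0.61   -0.0805  0.1548] az 0.306 off cm [ 0.11  0.06 -4.02] tilt fix [ 0.0008  0.0031 -0.    ] F [ 0.36  0.29 -0.72] w 0.544
```

Call:
carry_out(
  deltas=[
    {"offset": [0,0,-0.8],"twist": [0,0,0],"claw": -1},
    {"offset": [0,0,-0.9],"twist": [0,0,0],"claw": -1},
    {"offset": [0,0,-1],"twist": [0,0,0],"claw": -1},
    {"offset": [0,0,-1],"twist": [0,0,0],"claw": -1},
    {"offset": [0,0,-0.7],"twist": [0,0,0],"claw": -1},
  ],
)

```text
t: 16.85
eef_pos: [0.6086, -0.0801, 0.2012]
eef_rot: [0.152, 0.988, 0.0, -0.0]
wrist_force: [-0.3, 0.5, -3.0]
width: 0.545
```

Call:
carry_out(
  deltas=[
    {"offset": [0,0,0],"twist": [0,0,0],"claw": -1},
    {"offset": [0,0,0],"twist": [0,0,0],"claw": -1},
    {"offset": [0,0,0],"twist": [0,0,0],"claw": -1},
    {"offset": [0,0,0],"twist": [0,0,0],"claw": -1},
    {"offset": [0,0,0],"twist": [0,0,0],"claw": -1},
  ],
)

```text
t: 17.27
eef_pos: [0.6096, -0.0802, 0.2042]
eef_rot: [0.152, 0.988, 0.0, 0.002]
wrist_force: [-0.5, -0.6, -2.2]
width: 0.545
```

Call:
carry_out(
  deltas=[
    {"offset": [0,0,0],"twist": [0,0,0],"claw": -1},
    {"offset": [0,0,0],"twist": [0,0,0],"claw": -1},
    {"offset": [0,0,0],"twist": [0,0,0],"claw": -1},
    {"offset": [0,0,0],"twist": [0,0,0],"claw": -1},
    {"offset": [0,0,0],"twist": [0,0,0],"claw": -1},
  ],
)

```text
t: 17.68
eef_pos: [0.6088, -0.0801, 0.2026]
eef_rot: [0.152, 0.988, 0.0, 0.0]
wrist_force: [-0.4, -0.2, -2.6]
width: 0.546
```

Run:
```python
from h import *
F=[]
for i in range(6):
    get_image("wrist"); F.append(manip.sense()["wrist_force"][2])
print(np.round(F,2),np.mean(F)); go([.610,-.0805,.1547])
d=get_image("side"); cv2.imwrite("pics/s11.png",cv2.resize(d["image"][100:260,220:420],None,fx=4,fy=3.6)[:,:,::-1])
```

```text
[-2.74 -2.33 -2.54 -2.5  -2.39 -3.22] -2.620791087037435
t 17.98 pos [ 0.6089 -0.0802  0.2028] az 0.306 off cm [-0.11 -0.    4.81] tilt fix [ 0.0005  0.001  -0.    ] F [ 0.04  0.3  -3.22] w 0.546
```

View pics/s11.png

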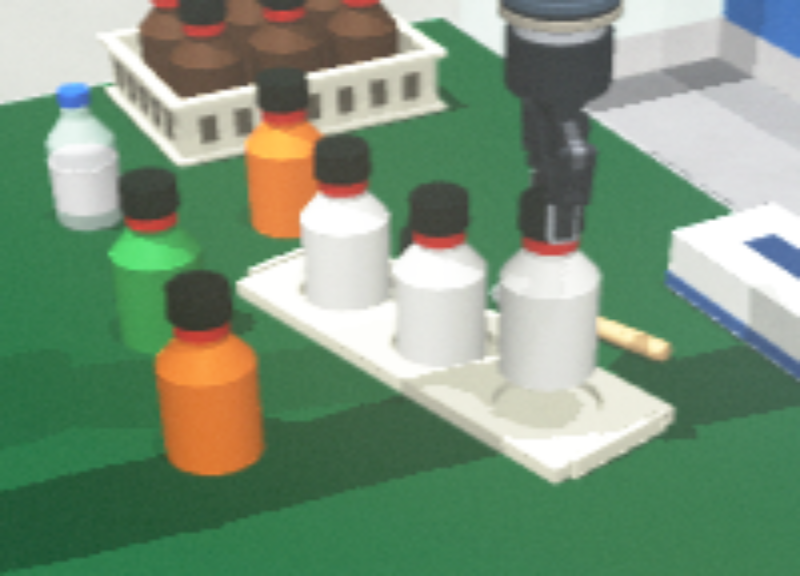

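Right jar reads 2.6 N (0.27 kg), also light, so the left jar is the full one. I'll put this one back.

Call:
carry_out(
  deltas=[
    {"offset": [-0.1,0,0.9],"twist": [0,0.001,0],"claw": -1},
    {"offset": [0,0,1],"twist": [0,0,0],"claw": -1},
    {"offset": [0,0,1],"twist": [0,0,0],"claw": -1},
    {"offset": [0,0,0.7],"twist": [0,0,0],"claw": -1},
    {"offset": [0,0,0],"twist": [0,0,0],"claw": -1},
  ],
)

```text
t: 18.45
eef_pos: [0.6098, -0.0804, 0.1627]
eef_rot: [0.152, 0.988, 0.0, -0.0]
wrist_force: [-0.2, 0.4, -2.7]
width: 0.547
```

Run:
```python
from h import *
go([.610,-.0805,.1547])
```

```text
t 18.45 pos [ 0.6098 -0.0804  0.1627] az 0.306 off cm [-0.03 -0.    0.8 ] tilt fix [ 0.0005 -0.0003  0.    ] F [-0.23  0.4  -2.67] w 0.547
```

Call:
carry_out(
  deltas=[
    {"offset": [0,0,0.4],"twist": [0,0,0],"claw": -1},
    {"offset": [0,0,0.15],"twist": [0,0,0],"claw": -1},
    {"offset": [0,0,0],"twist": [0,0,0],"claw": -1},
  ],
)

```text
t: 18.7
eef_pos: [0.6093, -0.0804, 0.1554]
eef_rot: [0.152, 0.988, 0.0, -0.001]
wrist_force: [0.3, 0.3, -2.1]
width: 0.543
```

Call:
carry_out(
  deltas=[
    {"offset": [-0.05,0,0.05],"twist": [0,0,0],"claw": -1},
  ],
)

```text
t: 18.78
eef_pos: [0.6097, -0.0805, 0.1549]
eef_rot: [0.152, 0.988, 0.0, -0.001]
wrist_force: [-1.0, -0.6, 1.6]
width: 0.548
```

Run:
```python
from h import *
go([.610,-.0805,.1547])
```

```text
t 18.78 pos [ 0.6097 -0.0805  0.1549] az 0.306 off cm [-0.02  0.01  0.02] tilt fix [-0.0001 -0.0024 -0.    ] F [-1.02 -0.59  1.59] w 0.548
```

Contact with the floor. Releasing.

Call:
carry_out(
  deltas=[
    {"offset": [0,0,0.06],"twist": [0,-0.002,0],"claw": -1},
    {"offset": [0,0,0.05],"twist": [0,0,0],"claw": 0.2},
    {"offset": [0,0,0],"twist": [0,0,0],"claw": 0.5},
    {"offset": [0,0,0],"twist": [0,0,0],"claw": 1},
    {"offset": [0,0,0],"twist": [0,0,0],"claw": 1},
  ],
)

```text
t: 19.2
eef_pos: [0.6116, -0.0808, 0.1563]
eef_rot: [0.152, 0.988, 0.0, 0.003]
wrist_force: [0.7, 0.9, 1.2]
width: 0.984
```

Call:
carry_out(
  deltas=[
    {"offset": [0,0,0],"twist": [0,0,0],"claw": 1},
    {"offset": [0,0,0],"twist": [0,0,0],"claw": 1},
    {"offset": [0,0,-1],"twist": [0,0,0],"claw": 1},
  ],
)

```text
t: 19.45
eef_pos: [0.6109, -0.0807, 0.1655]
eef_rot: [0.152, 0.988, 0.0, 0.002]
wrist_force: [-1.5, -0.3, -0.5]
width: 0.999
```

Call:
carry_out(
  deltas=[
    {"offset": [0,0,-2],"twist": [0,0,0],"claw": 1},
    {"offset": [0,0,-3],"twist": [0,0,0],"claw": 1},
    {"offset": [0,0,-2.5],"twist": [0,0,0],"claw": 1},
    {"offset": [0,0,-0.5],"twist": [0,0,0],"claw": 1},
  ],
)

```text
t: 19.78
eef_pos: [0.61, -0.0807, 0.2503]
eef_rot: [0.152, 0.988, -0.0, 0.0]
wrist_force: [0.4, -0.9, 0.8]
width: 1.0
```

Run:
```python
from h import *
d=get_image("side"); cv2.imwrite("pics/s12.png",cv2.resize(d["image"][100:260,220:420],None,fx=4,fy=3.6)[:,:,::-1])
go([.550,.1635,.243])
```

```text
t 19.83 pos [ 0.61   -0.0807  0.2499] az 0.306 off cm [13.08 21.48  0.68] tilt fix [ 0.0001  0.0012 -0.    ] F [ 1.8  -0.95  0.55] w 1.001
```

View pics/s12.png

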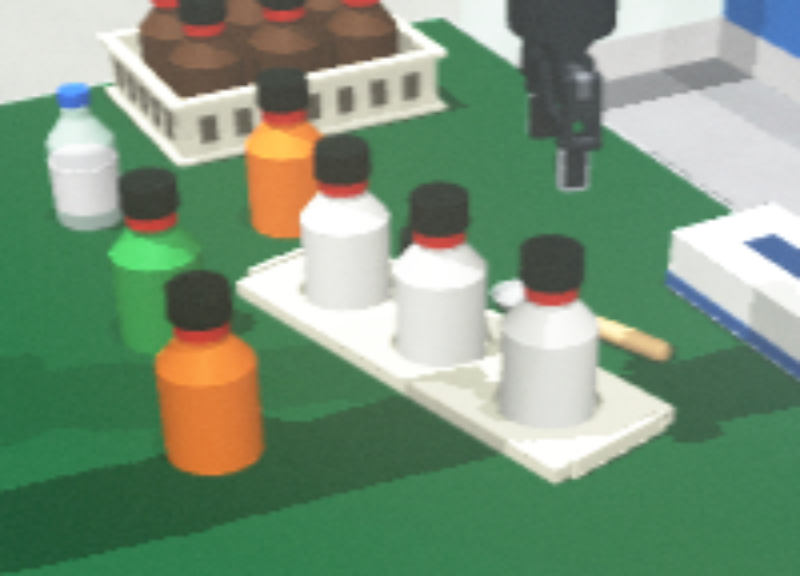

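All three are standing again. Back to the left jar.

Call:
carry_out(
  deltas=[
    {"offset": [2,3.3,0],"twist": [0,0,0],"claw": 1},
    {"offset": [2,3.3,0],"twist": [0,0,0],"claw": 1},
    {"offset": [2,3.3,0],"twist": [0,0,0],"claw": 1},
    {"offset": [2,3.3,0],"twist": [0,0,0],"claw": 1},
    {"offset": [2,3.3,0],"twist": [0,0,0],"claw": 1},
  ],
)

```text
t: 20.25
eef_pos: [0.565, 0.1003, 0.2487]
eef_rot: [0.162, 0.987, -0.003, 0.002]
wrist_force: [1.3, 0.5, 0.5]
width: 0.999
```

Run:
```python
from h import *
go([.550,.1635,.243])
```

```text
t 20.25 pos [0.565  0.1003 0.2487] az 0.325 off cm [3.44 5.51 0.52] tilt fix [-0.0056  0.0056  0.    ] F [1.26 0.5  0.51] w 0.999
```

Call:
carry_out(
  deltas=[
    {"offset": [1.7,2.7,0],"twist": [-0.005,0.005,0],"claw": 1},
    {"offset": [1.7,2.4,0],"twist": [0,0,0],"claw": 1},
    {"offset": [0,0,0],"twist": [0,0,0],"claw": 1},
    {"offset": [0,0,0],"twist": [0,0,0],"claw": 1},
  ],
)

```text
t: 20.58
eef_pos: [0.5431, 0.1734, 0.246]
eef_rot: [0.155, 0.988, 0.001, -0.003]
wrist_force: [0.0, -0.1, 0.3]
width: 0.998
```

Run:
```python
from h import *
go([.550,.1635,.153])
d,p=wfit((.550,.1635)); go([*p,.152])
```

```text
t 20.58 pos [0.5431 0.1734 0.246 ] az 0.311 off cm [-1.01 -0.74  9.29] tilt fix [ 0.0015 -0.0055  0.    ] F [ 0.02 -0.11  0.33] w 0.998
blob 8 [ 278  192   63   69 3453]
wrist fit [0.5492 0.1641] [-2.   2.   2.3 -1.6]
t 20.63 pos [0.5428 0.174  0.2459] az 0.311 off cm [-0.97 -0.77  9.38] tilt fix [ 0.0022 -0.0063  0.    ] F [-0.32  0.98 -0.28] w 0.997
```

Call:
carry_out(
  deltas=[
    {"offset": [-0.95,-0.9,1],"twist": [0.002,-0.006,0],"claw": 1},
    {"offset": [0,0,2.5],"twist": [0,0,0],"claw": 1},
    {"offset": [0,0,2.5],"twist": [0,0,0],"claw": 1},
    {"offset": [0,0,0.5],"twist": [0,0,0],"claw": 1},
    {"offset": [0,0,0],"twist": [0,0,0],"claw": 1},
  ],
)

```text
t: 21.05
eef_pos: [0.5512, 0.1569, 0.1791]
eef_rot: [0.158, 0.988, -0.001, 0.001]
wrist_force: [-0.1, -0.1, 0.3]
width: 1.002
```

Run:
```python
from h import *
go([.5497,.1638,.152])
```

```text
t 21.05 pos [0.5512 0.1569 0.1791] az 0.316 off cm [0.37 0.61 2.71] tilt fix [-0.0006  0.0025  0.    ] F [-0.12 -0.13  0.3 ] w 1.002
```

Call:
carry_out(
  deltas=[
    {"offset": [0.3,0.6,0.6],"twist": [0,0.002,0],"claw": 1},
    {"offset": [0,0,1],"twist": [0,0,0],"claw": 1},
    {"offset": [0,0,0.5],"twist": [0,0,0],"claw": 1},
    {"offset": [0,0,0],"twist": [0,0,0],"claw": 1},
  ],
)

```text
t: 21.38
eef_pos: [0.5519, 0.1626, 0.1587]
eef_rot: [0.159, 0.987, 0.0, 0.001]
wrist_force: [-0.5, 0.3, -0.1]
width: 0.997
```

Run:
```python
from h import *
go([.5497,.1638,.152])
```

```text
t 21.38 pos [0.5519 0.1626 0.1587] az 0.32 off cm [0.25 0.04 0.67] tilt fix [ 0.0007  0.0027 -0.    ] F [-0.52  0.34 -0.15] w 0.997
```

Call:
carry_out(
  deltas=[
    {"offset": [0.25,0.05,0.4],"twist": [0,0.002,0],"claw": 1},
    {"offset": [0,0,0.3],"twist": [0,0,0],"claw": 1},
    {"offset": [0,0,0],"twist": [0,0,0],"claw": 1},
  ],
)

```text
t: 21.63
eef_pos: [0.5499, 0.1644, 0.1519]
eef_rot: [0.159, 0.987, 0.001, 0.001]
wrist_force: [-0.3, -0.6, -0.0]
width: 0.996
```

Run:
```python
from h import *
go([.5497,.1638,.152])
```

```text
t 21.63 pos [0.5499 0.1644 0.1519] az 0.319 off cm [ 0.   -0.07 -0.01] tilt fix [ 0.0016  0.0016 -0.    ] F [-0.32 -0.63 -0.04] w 0.996
```

Call:
carry_out(
  deltas=[
    {"offset": [0,-0.05,0],"twist": [0.001,0.001,0],"claw": -1},
    {"offset": [0,0,0],"twist": [0,0,0],"claw": -1},
    {"offset": [0,0,0],"twist": [0,0,0],"claw": -1},
    {"offset": [0,0,0],"twist": [0,0,0],"claw": -1},
    {"offset": [0,0,0],"twist": [0,0,0],"claw": -1},
  ],
  squeeze=70,
)

```text
t: 22.05
eef_pos: [0.55, 0.1638, 0.1528]
eef_rot: [0.159, 0.987, 0.0, 0.001]
wrist_force: [-0.4, 0.5, -5.6]
width: 0.541
```

Call:
carry_out(
  deltas=[
    {"offset": [0,0,0],"twist": [0,0,0],"claw": -1},
    {"offset": [0,0,0],"twist": [0,0,0],"claw": -1},
    {"offset": [0,0,0],"twist": [0,0,0],"claw": -1},
  ],
)

```text
t: 22.3
eef_pos: [0.5499, 0.1639, 0.1528]
eef_rot: [0.159, 0.987, 0.0, 0.001]
wrist_force: [-0.7, 1.0, -1.0]
width: 0.541
```

Call:
carry_out(
  deltas=[
    {"offset": [0,0,-0.8],"twist": [0,0,0],"claw": -1},
    {"offset": [0,0,-0.9],"twist": [0,0,0],"claw": -1},
    {"offset": [0,0,-1],"twist": [0,0,0],"claw": -1},
    {"offset": [0,0,-1],"twist": [0,0,0],"claw": -1},
    {"offset": [0,0,-1],"twist": [0,0,0],"claw": -1},
  ],
)

```text
t: 22.72
eef_pos: [0.5471, 0.1629, 0.2004]
eef_rot: [0.159, 0.987, -0.002, -0.003]
wrist_force: [-0.0, 0.4, -6.6]
width: 0.545
```

Run:
```python
from h import *
go([.5497,.1638,.29])
```

```text
t 22.72 pos [0.5471 0.1629 0.2004] az 0.319 off cm [-0.17  0.12 -8.96] tilt fix [-0.0044 -0.0054 -0.    ] F [-0.04  0.36 -6.61] w 0.545
```

Call:
carry_out(
  deltas=[
    {"offset": [-0.15,0.1,-1.5],"twist": [-0.004,-0.005,0],"claw": -1},
    {"offset": [0,0,-2],"twist": [0,0,0],"claw": -1},
    {"offset": [0,0,-2],"twist": [0,0,0],"claw": -1},
    {"offset": [0,0,-1.5],"twist": [0,0,0],"claw": -1},
    {"offset": [0,0,-1],"twist": [0,0,0],"claw": -1},
  ],
)

```text
t: 23.13
eef_pos: [0.5473, 0.1627, 0.2878]
eef_rot: [0.159, 0.987, -0.001, -0.001]
wrist_force: [-0.4, 0.1, -6.1]
width: 0.546
```

Call:
carry_out(
  deltas=[
    {"offset": [0,0,-0.5],"twist": [0,0,0],"claw": -1},
    {"offset": [0,0,0],"twist": [0,0,0],"claw": -1},
    {"offset": [0,0,0],"twist": [0,0,0],"claw": -1},
    {"offset": [0,0,0],"twist": [0,0,0],"claw": -1},
    {"offset": [0,0,0],"twist": [0,0,0],"claw": -1},
  ],
)

```text
t: 23.55
eef_pos: [0.547, 0.1625, 0.2964]
eef_rot: [0.159, 0.987, 0.0, 0.001]
wrist_force: [-0.7, -0.1, -6.2]
width: 0.544
```

Run:
```python
from h import *
go([.5497,.1638,.29])
F=[]
for i in range(8):
    d=get_image("side" if i<5 else "scene"); F.append(manip.sense()["wrist_force"][2])
    if i==4: cv2.imwrite("pics/s13.png",d["image"][:,:,::-1])
cv2.imwrite("pics/sc13.png",d["image"][:,:,::-1])
print(np.mean(F)); go([.5497,.1638,.29]); print(manip.sense()["joint_velocities"])
```

```text
t 23.55 pos [0.547  0.1625 0.2964] az 0.319 off cm [-0.22  0.21  0.64] tilt fix [ 0.0007  0.0011 -0.    ] F [-0.69 -0.12 -6.17] w 0.544
-6.293448511534322
t 23.95 pos [0.5474 0.1626 0.2968] az 0.319 off cm [-0.18  0.19  0.68] tilt fix [ 0.0012  0.0018 -0.    ] F [ 0.42 -0.98 -5.14] w 0.54
[ 0.00075603 -0.00135112 -0.00083373 -0.00136661 -0.00061854  0.00191323
  0.00013433]
```

View pics/s13.png

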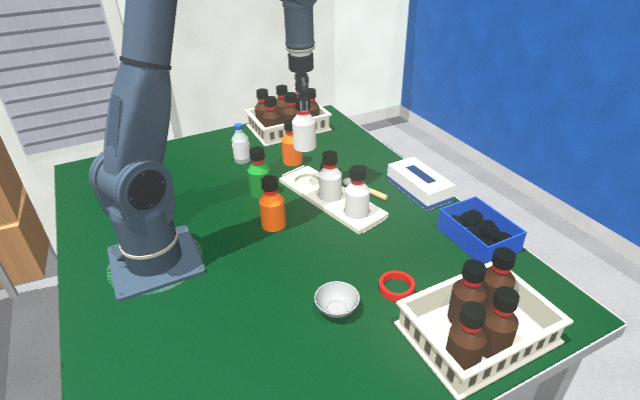

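View pics/sc13.png

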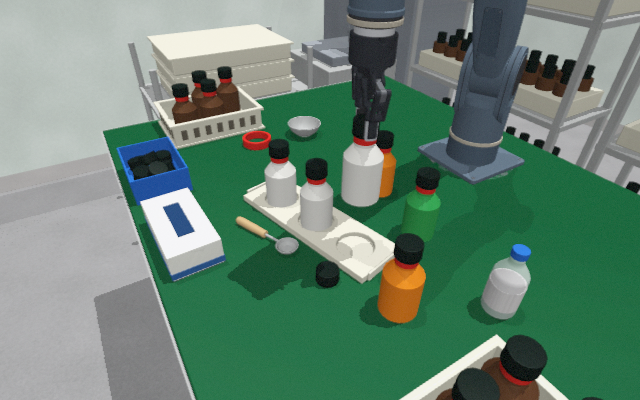

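The left jar hangs upright and still, with its underside at about 0.148 m. The other two stand in their seats and the bystanders haven't moved. Handing in.

```bash
python3 -c "
from workcell import manip
print(manip.hand_in())"
```

```text
the job is handed in; nothing more can be done
None
```

The job is handed in with the left jar, the heaviest, held upright and still, its underside about 15 cm above the bench.

I lifted each jar 4–5 cm, left to right, and paused to feel its weight:

| Jar | Wrist force | Approx. mass |
|---|---|---|
| Left | 6.3 N | 0.64 kg |
| Middle | 3.3 N | 0.34 kg |
| Right | 2.6 N | 0.27 kg |

Each jar went back into its seat, including the left one, which I put down to lift the others and then picked up again.

**Last checks:** at about 24 s, the wrist force with the jar held was 6.3 N, tool tilt about 2 mrad, and joint speeds near zero. The pictures showed the other two jars in their seats and the other items where they were.

**One thing went less well:** the first time I set the left jar down, it met the seat floor harder than I meant. The wrist force briefly read 51 N, then 36 N on the second try. That is under the 120 N wrist limit. The load went through the held jar, so I don't believe the 40 N limit for the arm or gripper body applies, but I couldn't check that. The other two touched down at under 2 N just before I released them.

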